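# Proof a squeegee-carriage return spring on the lever spring tester

## Task

Check the loose return spring from the squeegee carriage: stand it fully down in the round seat of the spring tester, swing the lever down on it by the ball handle and lean on the ball with a steady 15 N for at least two seconds (never more than 18 N), then ease the lever back up to where it stood, upright. The brass tell-tale stays where the lever pushed it: if it has stopped above the reference mark the spring is still sound and goes into the square tray, if it was pushed below the mark the spring is tired and goes into the round scrap tin. Let go of it there, and leave the other things on the bench as they are.

Things in the scene. Friction and masses are not known exactly. Their poses are not given: they have to be found in the camera images.
- spring: plain steel coil compression spring standing upright on the bench: 32 mm outside diameter, 2.8 mm wire, 50 to 60 mm tall when free (how much it has sagged in use, and so its length and its load, is not known beforehand). Origin: centre of its lower end; z along its axis, upwards at the start. Once the foot bears on it, each further mm down at the ball adds roughly 0.75 N there. It can be gripped across the coils anywhere along its length
- tester: bench lever spring tester, fixed for the episode: grey cast base 310 x 110 mm, 20 mm high, reaching from 135 mm behind to 175 mm ahead of the origin along its x axis. Origin: on the bench directly under the spring seat; x points from the hinge past the seat to the ball handle and the scale (roughly to the robot's right), y lies along the hinge axis (roughly away from the robot), z up
- seat (a point): centre of the floor of the round seat in which the spring stands: 35 mm bore, 6 mm deep, rim bevelled by 2 mm, in a 66 mm square steel plate whose top is 32 mm above the bench (this point is 26 mm above the bench); axes as the tester's
- hinge (a point): point on the lever's hinge axis, midway between the cheeks, 94.7 mm above the bench and 100 mm behind the seat (tester x = -100 mm). The axis is the tester's y
- ball (a point): centre of the black ball handle, 28 mm across, on the lever 200 mm from the hinge axis, twice as far from the hinge as the presser foot; so 15 N straight down on the ball puts about 30 N on the spring (tail weight balances the lever; hinge friction is worth about 0.2 N at the ball, the tell-tale about 0.4 N). The bar towards the hinge is 12 mm wide, and a tongue 6 mm wide and high runs on to 235 mm from the hinge
- lever (a joint): angle of the lever (rad): 0 level, positive up, 1.83 its upper stop leaning back past upright; it stands at 1.68 to 1.80 at the start and stays where it is left; the ball is at hinge + 200 mm x (cos of it along tester x, sin of it up). The foot meets a free spring at about 0.04 to 0.15
- foot: steel presser foot, a disc 34 mm across that swivels under the lever 100 mm from the hinge axis; its origin is on its swivel pin, 12 mm below the lever's middle line, its face another 12 mm lower. It comes down on top of the spring
- telltale (a joint): how far the brass tell-tale has been pushed down its rod (m): it starts at 0 to 0.008; at 0.030 its upper edge is level with the reference mark, less is above the mark, more is below. It moves only when pushed (about 0.35 N)
- telltale_edge (a point): upper edge of the brass tell-tale's tab, on which the lever's tongue presses, 130 mm ahead of the seat along the tester's x; the tell-tale is a 12 mm block with a 20 mm tab, sliding on an upright rod in front of the scale plate (plate 38 mm wide, top 130 mm above the bench, at the far end of the base from the hinge)
- mark (a point): height of the reference mark, 92.5 mm above the bench: 138 mm ahead of the seat along the tester's x; the long thick line across the scale plate with a steel index block at its outer end; finer lines are 5 mm apart
- tray_in (a point): centre of the inner floor of the square sheet-steel tray, 130 x 130 mm outside, 28 mm high, 3 mm walls; fixed for the episode; for sound springs. Axes along its sides
- tin_in (a point): centre of the inner floor of the round dark scrap tin, 124 mm across at the rim, 114 mm inside, 45 mm high; fixed for the episode; for tired springs
- tape: roll of tape, 100 mm across and 24 mm high, lying flat; a bystander. Origin: centre of its underside
- collar: steel shaft collar, 34 mm across and 12 mm high, lying flat; a bystander. Origin: centre of its underside
- inkcan: ink can, 84 mm across and 95 mm high; a bystander. Origin: centre of its underside
- jar: small white jar, 60 mm across and 75 mm high; a bystander. Origin: centre of its underside
- wrench: wrench, 160 mm long, lying flat; a bystander. Origin: centre of its underside
- spatula: ink spatula, 250 mm long, lying flat; a bystander. Origin: centre of its underside
- driver: screwdriver, 190 mm long, lying flat; a bystander. Origin: centre of its underside
- squeegee: wooden squeegee, 260 mm long, lying on its side to the right; a bystander. Origin: middle of the edge of its rubber blade
There are look-alikes about, which are no part of the job. Of the things that look like the spring, take the one that is farthest from the robot's base at the start.

How it is judged:
By the outcome, as a careful person would: the job done as asked, in the order asked, and still so for the second after the job is handed in, with the robot touching nothing.
It also fails if it takes over 72 s, if anything falls off the work surface, if the arm or the gripper's body presses on something with over 40 N, if the wrist force passes 120 N, or if a joint passes its speed limit or range.

## Robot

A 6-joint arm with a two-finger parallel gripper is mounted at the origin on the work surface. World frame = base frame: x ahead of the robot, y to its left, z up, the work surface at z = 0. Lengths are in mm, angles in degrees, forces in N, time in s.
With the tool pointing down it reaches from about 425 to 925 mm from the base axis. Payload 12.5 kg.
Tool frame: the origin (TCP) lies at the very end of the fingers, on their centre line; the grasp point (between the pads) lies 19 mm behind it; z points along the fingers, x is the direction in which the jaws open and shut, and the axes are right-handed (so a half turn about z gives the same grasp; the last joint's range is limited). The gripper opens to 85 mm and grips with 20 to 120 N. Pads are 22 mm wide; open, the fingers measure 114 mm over their backs; the gripper's body (76 mm by 85 mm) begins 54 mm behind the grasp point. The pads swing forward as they close: fully open they stand 13 mm farther back than shut.
Start: joints at [-75.608, 28.126, 89.318, -0, 62.55, -6.05], TCP at [218.322, -585.645, 231.327] pointing down, gripper open.
Joint ranges: [-177.58, 177.58], [-47.91, 125.51], [2.72, 160], [-65.01, 245.01], [3.68, 167.84], [-153.87, 153.87]. Speed limits (degrees/s): [127.2, 127.2, 159.86, 180, 180, 180].

## Interface

Orientations are given as [roll, pitch, yaw] about the fixed x, y, z axes, in that order (R = Rz(yaw) Ry(pitch) Rx(roll)).
In Python, from workcell import telemetry, eyes, close_job gives the robot as it stands.
- The arm moves only by the shell command python3 -m pendant 'ROWS' [OPENING] [FORCE]. ROWS is JSON, a list of rows, each an object with "slide": the shift along the tool's x, y, z in m, a list of three; "dr": the turn, a rotation vector about the tool's x, y, z in degrees, a list of three. A call has 1 to 5 rows; each row shifts and turns the commanded pose from where the row before left it, along the tool's axes as they then stand; what a row does not reach is not made up. A row lasts 1/10 s, in which the tool goes at most 50 mm and 8.59 degrees, less where a joint would pass 70% of its speed; a pose out of reach is approached as far as the arm can. A call with a gripper value outside its range is refused whole. OPENING is the finger opening in m, from 0 to 0.0854, set as the call begins (- or left out, the last holds). The fingers move at their own pace and stop on an object; FORCE is the grip in N (left out, the last holds). Time passes only in rows, so rows that do not move let the fingers close. It gives the time, the measured TCP pose, the force and the opening at its end, in the units of the state.
- telemetry.sense(): the state, without advancing time (a new reading comes with each control period).
- eyes.grab_frame(name): name is "scene" or "side" or "wrist"; returns a dict with "pixels" (384x512x3 uint8, red, green, blue), "fx", "fy", "cx", "cy" (pixels), "R" (3x3) and "t" (3): a world point X has camera coordinates R X + t; the wrist camera has in their place "T_tool_cam" (4x4, takes a point from camera to tool coordinates, whose origin is the TCP and whose axes are the tool frame's). Camera axes: x right, y down, z forward; pixel columns grow to the right and rows downward; lengths in mm; the calibration is good to about 2 mm. The wrist camera is an equidistant fisheye: a pixel r from the principal point sees the ray r / f radians off the axis. A picture is of the moment at which its call begins: read the wrist's pose just before it. There is no depth.
- close_job(): hands the job in, once; it reports no verdict.
The state is a dict: "t": time; "qpos": joint angles; "joint_velocities": joint speeds; "joint_torque": joint torques, N m; "position": TCP position; "tool_rot": TCP orientation; "ft_force": force on the tool from outside, world axes, zero at the start; "wrist_torque": the same for the moment, N m; "gripper_width": opening from 0.0 (shut) to 1.0 (fully open).
Only numpy, scipy, OpenCV 4.12 (cv2) and the standard library are available. Lean on these libraries where they do the work, as an engineer would, in place of code of your own. Each camera call takes 0.05 s, during which the arm holds its last target.

## Working session

There is one attempt and no reset: what is moved stays moved. The work goes in short steps, Python scripts to look and compute and a shell command to move; the robot and the scene stay as the last step left them, time stands still between calls to the robot, and variables do not carry over. Pictures are saved under pics/ and viewed, and the job is handed in when it is done.

```bash
ls; mkdir -p pics; python3 - <<'E'
from workcell import telemetry, eyes
import cv2
s=telemetry.sense(); print(s)
for n in ["scene","side","wrist"]:
    f=eyes.grab_frame(n); cv2.imwrite(f"pics/{n}0.png",f["pixels"][:,:,::-1])
    print(n,{k:v for k,v in f.items() if k!="pixels"})
E
```

```text
pics
{'t': 0.0, 'qpos': array([-7.56063444e+01,  2.81681157e+01,  8.93503212e+01, -1.77008792e-04,
        6.25471152e+01, -6.04887851e+00]), 'joint_velocities': array([-0.01861301,  0.00548235,  0.04781613, -0.00767247,  0.02804408,
        0.07553681]), 'joint_torque': array([-1.24536407e-03, -6.18441010e+01, -2.61592144e+01, -2.48283759e-04,
        4.08188425e-03, -4.35650713e-05]), 'position': array([ 218.275079  , -585.41609643,  230.68352095]), 'tool_rot': array([-1.79993248e+02,  6.52036749e-02, -6.95573804e+01]), 'ft_force': array([ 0.02224311,  0.54802998, -0.06665825]), 'wrist_torque': array([-0.01367942, -0.0170614 ,  0.01242693]), 'gripper_width': 0.9987723791227117}
scene {'fx': 453.2521098017318, 'fy': 453.2521098017318, 'cx': 253.7330066109726, 'cy': 191.54259002501993, 'R': array([[-0.58988913,  0.80733047,  0.01575836],
       [ 0.66303943,  0.49541461, -0.56119789],
       [-0.46087908, -0.32059612, -0.82753163]]), 't': array([ 364.26259276, -293.88981901, 1600.39156591])}
side {'fx': 466.0243847563368, 'fy': 466.0243847563368, 'cx': 258.4893853341502, 'cy': 190.28387604411654, 'R': array([[ 9.96022090e-01, -8.91066512e-02, -1.64039626e-05],
       [-6.79100908e-02, -7.58970592e-01, -6.47573826e-01],
       [ 5.76906849e-02,  6.44998950e-01, -7.62002716e-01]]), 't': array([-550.08540524,   79.21773892, 1752.43643618])}
wrist {'fx': 297.3186396354542, 'fy': 297.3186396354542, 'cx': 251.3428705062091, 'cy': 188.86802352511273, 'T_tool_cam': array([[ 9.99999385e-01,  7.29998374e-04,  8.35489605e-04,
        -2.55405313e-01],
       [-9.48951238e-04,  9.52928881e-01,  3.03192425e-01,
        -7.76194907e+01],
       [-5.74832197e-04, -3.03193032e-01,  9.52928987e-01,
        -1.41801808e+02],
       [ 0.00000000e+00,  0.00000000e+00,  0.00000000e+00,
         1.00000000e+00]])}
```

View pics/scene0.png

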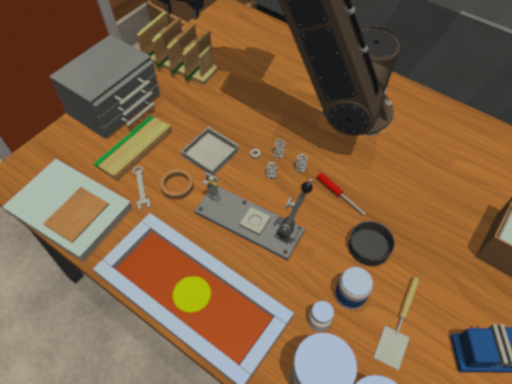

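View pics/side0.png

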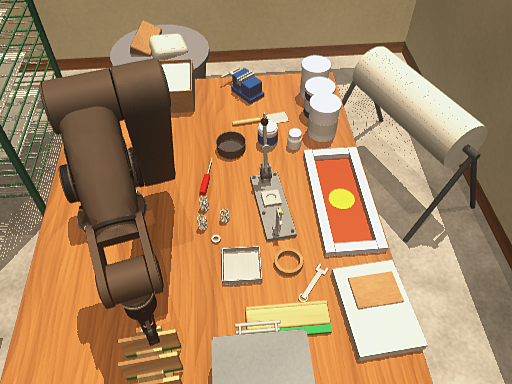

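View pics/wrist0.png

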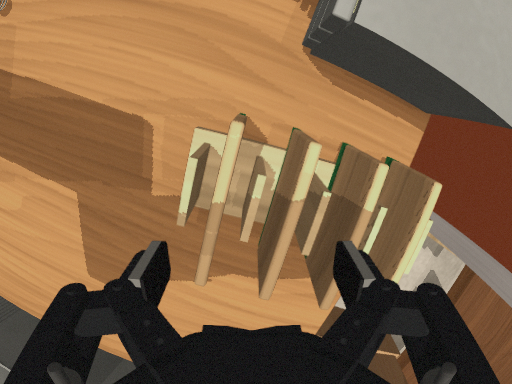

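The side view shows three spring look-alikes near (203,203), (202,222) and (224,215); in the scene view they are near (301,162), (279,148) and (271,170). The tester is at about (270,198) in the side view and the tin at (231,145). Next I enlarge and measure.

```bash
cat > h.py <<'E'
import numpy as np, cv2
from scipy.spatial.transform import Rotation as Ro
from workcell import telemetry, eyes
def grab(n):
    s=telemetry.sense(); f=eyes.grab_frame(n); f['name']=n
    if n=='wrist':
        R=Ro.from_euler('xyz',s['tool_rot'],degrees=True).as_matrix()
        T=np.eye(4);T[:3,:3]=R;T[:3,3]=s['position']
        f['W']=T@f['T_tool_cam']
    return f
def ray(f,u,v):
    if f['name']=='wrist':
        d=np.array([(u-f['cx']),(v-f['cy'])])/f['fx']; r=np.hypot(*d)
        k=np.sin(r)/r if r>1e-9 else 1
        c=np.array([d[0]*k,d[1]*k,np.cos(r)])
        return f['W'][:3,3],f['W'][:3,:3]@c
    c=np.array([(u-f['cx'])/f['fx'],(v-f['cy'])/f['fy'],1.])
    return -f['R'].T@f['t'], f['R'].T@c
def plane(f,u,v,z):
    o,d=ray(f,u,v); return o+d*(z-o[2])/d[2]
def tri(*obs):
    A=np.zeros((3,3));b=np.zeros(3);L=[]
    for f,u,v in obs:
        o,d=ray(f,u,v); d=d/np.linalg.norm(d);P=np.eye(3)-np.outer(d,d);A+=P;b+=P@o;L.append((o,P))
    x=np.linalg.solve(A,b); return x,[round(float(np.linalg.norm(P@(x-o))),1) for o,P in L]
def proj(f,X):
    X=np.asarray(X,float)
    if f['name']=='wrist':
        c=f['W'][:3,:3].T@(X-f['W'][:3,3]); r=np.arctan2(np.hypot(c[0],c[1]),c[2]); n=np.hypot(c[0],c[1])
        return np.array([f['cx']+f['fx']*r*c[0]/n,f['cy']+f['fx']*r*c[1]/n])
    c=f['R']@X+f['t']; return np.array([f['cx']+f['fx']*c[0]/c[2],f['cy']+f['fy']*c[1]/c[2]])
def crop(f,x0,y0,x1,y1,k,fn):
    im=cv2.resize(f['pixels'][y0:y1,x0:x1,::-1],None,fx=k,fy=k,interpolation=cv2.INTER_CUBIC); cv2.imwrite(fn,im)
E
python3 - <<'E'
from h import *
a=grab('scene');b=grab('side')
crop(a,180,110,340,270,5 if 0 else 3.7,'pics/sc1.png'); crop(b,180,90,330,240,4,'pics/sd1.png')
crop(a,250,130,320,185,10,'pics/sp1.png')
for p,q in [((279,148),(202,222)),((301,162),(203,203)),((271,170),(224,215))]:
    x,e=tri((a,*p),(b,*q)); print(x.round(),e,np.hypot(*x[:2]))
    x,e=tri((a,*p),(b,*(((203,203)if q==(202,222) else (202,222)))));print('  alt',x.round(),e)
E
```

```text
[ 339. -104.   33.] [0.0, 0.0] 354.21478188012287
  alt [362. -76.  90.] [16.6, 16.6]
[344. -17.  33.] [0.4, 0.4] 343.9394550415335
  alt [319. -44. -30.] [17.8, 17.8]
[420. -76.  26.] [1.8, 1.8] 427.0384739191068
  alt [360. -87. -19.] [30.3, 30.3]
```

View pics/sc1.png

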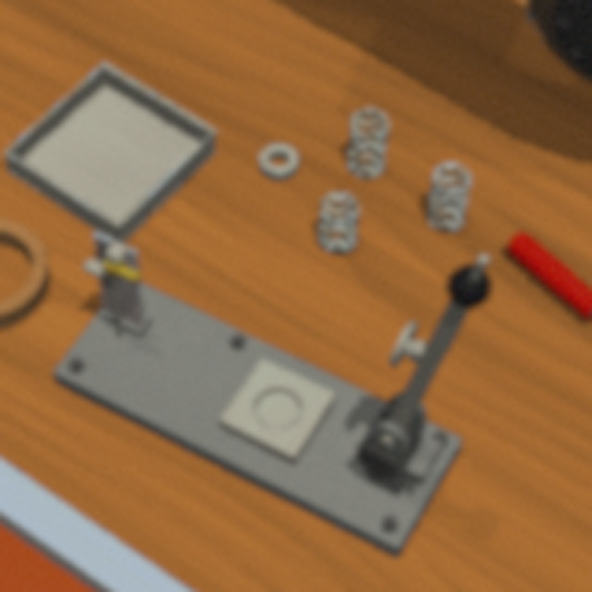

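View pics/sd1.png

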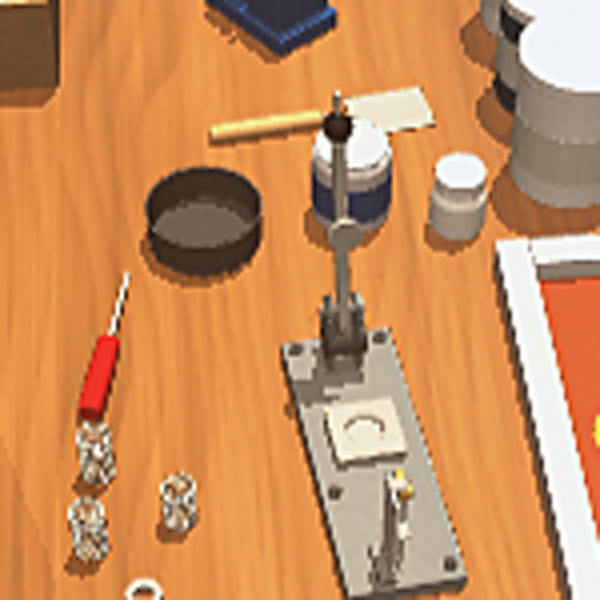

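View pics/sp1.png

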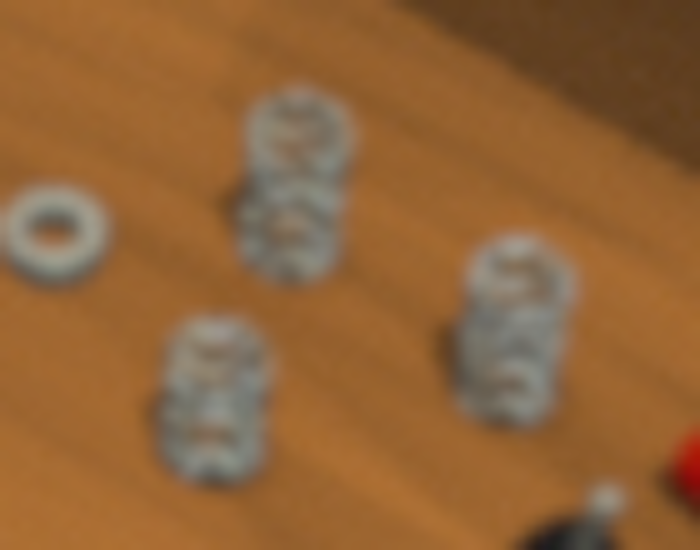

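The farthest of the three springs is the one at scene (271,170) / side (224,215), about 427 mm from the base. The other two, at scene (279,148) and (301,162), are at 354 and 344 mm. The crop confirms that it is an upright coil like the others. Now I measure it and the tester from both views.

```bash
python3 - <<'E'
from h import *
a=grab('scene');b=grab('side')
# orange-wood -> saturation mask
def blob(f,x0,y0,x1,y1,cond):
    hsv=cv2.cvtColor(f['pixels'],cv2.COLOR_RGB2HSV).astype(int)
    m=cond(hsv).astype(np.uint8); mm=np.zeros_like(m); mm[y0:y1,x0:x1]=m[y0:y1,x0:x1]
    n,l,st,c=cv2.connectedComponentsWithStats(mm)
    return [(st[i].tolist(),c[i].round(1).tolist(),l==i) for i in range(1,n) if st[i][4]>30]
grey=lambda h:h[...,1]<110
print('spring sc',[x[:2] for x in blob(a,255,155,287,185,lambda h:h[...,1]<140)])
print('spring sd',[x[:2] for x in blob(b,215,205,234,225,lambda h:h[...,1]<140)])
for f,box in((a,(190,170,310,265)),(b,(245,160,305,245))):
    for st,c,m in blob(f,*box,grey):
        if st[4]<300: continue
        cnt,_=cv2.findContours(m.astype(np.uint8),cv2.RETR_EXTERNAL,cv2.CHAIN_APPROX_NONE)
        ap=cv2.approxPolyDP(cv2.convexHull(max(cnt,key=len)),2.5,True)[:,0].tolist()
        print(f['name'],st,c,ap,[plane(f,*p,20)[:2].round().tolist() for p in ap])
crop(a,185,165,315,265,6,'pics/sc2.png'); crop(b,235,150,315,245,6,'pics/sd2.png')
E
```

```text
spring sc [([273, 155, 12, 4, 35], [278.6, 156.2]), ([265, 161, 13, 18, 190], [271.0, 169.7])]
spring sd [([220, 208, 9, 15, 105], [224.3, 215.0])]
scene [195, 170, 115, 90, 4183] [251.9, 217.9] [[204, 170], [309, 179], [304, 230], [287, 259], [195, 212]] [[543.0, -247.0], [376.0, 35.0], [537.0, 119.0], [642.0, 131.0], [677.0, -170.0]]
scene [190, 240, 36, 25, 433] [202.4, 255.6] [[190, 240], [225, 264], [199, 264], [190, 258]] [[756.0, -121.0], [755.0, 3.0], [797.0, -53.0], [798.0, -85.0]]
side [250, 160, 47, 82, 2056] [272.2, 204.6] [[264, 160], [277, 173], [295, 236], [267, 241], [250, 176]] [[592.0, 197.0], [637.0, 121.0], [666.0, -186.0], [565.0, -199.0], [529.0, 114.0]]
```

View pics/sc2.png

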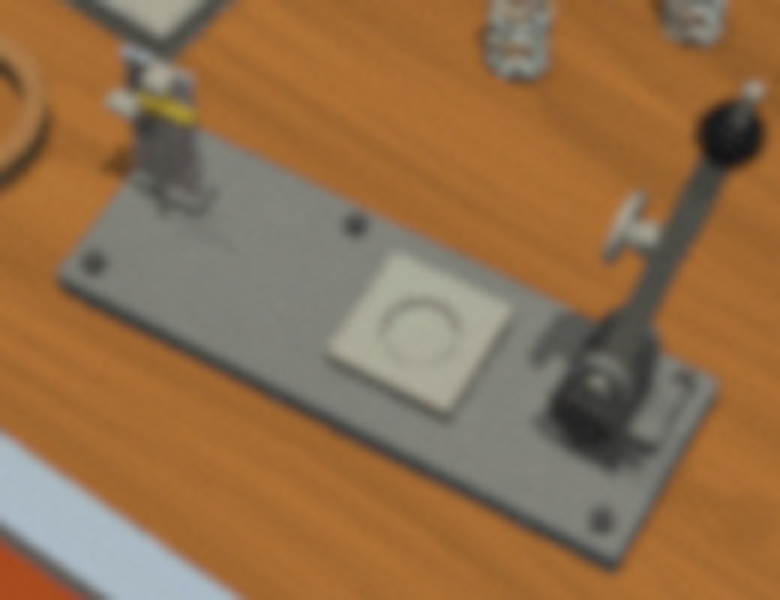

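View pics/sd2.png

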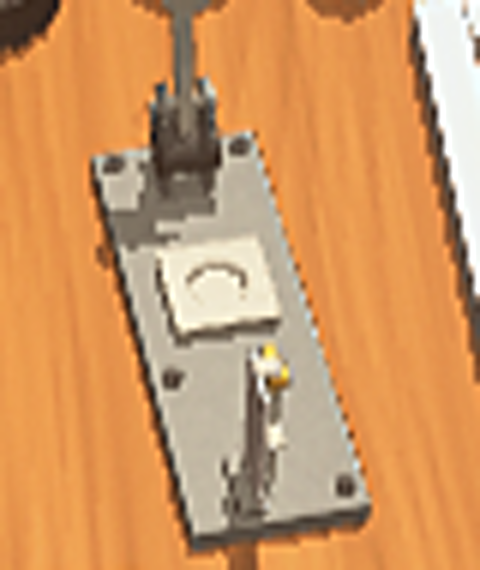

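```bash
python3 - <<'E'
from h import *
a=grab('scene');b=grab('side')
A=lambda u,v:((u+.5)/6-.5+185,(v+.5)/6-.5+165)
B=lambda u,v:((u+.5)/6-.5+235,(v+.5)/6-.5+150)
P=lambda f,p,z: plane(f,*p,z)[:2].round(1)
print('seat rim',P(a,A(421,334),32),P(b,B(215,287),32))
ca=[P(a,A(*p),20) for p in [(718,382),(610,555),(62,280)]]; cb=[P(b,B(*p),20) for p in [(95,158),(252,133),(367,508),(192,537)]]
print(ca,cb)
pa=[P(a,A(*p),32) for p in [(390,250),(510,315),(448,412),(330,345)]];pb=[P(b,B(*p),32) for p in [(157,253),(262,236),(280,318),(175,335)]]
print(pa,np.mean(pa,0)); print(pb,np.mean(pb,0))
an=lambda d:np.degrees(np.arctan2(d[1],d[0])).round(1)
print('xdir',an(ca[2]-ca[1]),'ydir-90',an(ca[1]-ca[0])-90, 'side',an(cb[3]-cb[0]),an(cb[2]-cb[1]),an(cb[1]-cb[0])-90,an(cb[2]-cb[3])-90)
print('plate xdir',an(pa[0]-pa[1]),an(pa[3]-pa[2]),an(pb[3]-pb[0]),an(pb[2]-pb[1]))
# ball
S=lambda u,v:((u+.5)/4-.5+180,(v+.5)/4-.5+90)
print('ball',tri((a,*A(731,134)),(b,*S(338,126))))
# spring top/bottom
C=lambda u,v:((u+.5)/10-.5+250,(v+.5)/10-.5+130)
print('spr top',P(a,C(219,358),53),'bot',P(a,C(211,442),2), 'mid',P(a,(271,169.7),28),P(b,(224.3,215),28))
# tin rim ellipse in side, tray
hsv=cv2.cvtColor(b['pixels'],cv2.COLOR_RGB2HSV)
print('tin side',P(b,S(204,190),45),S(204,190))
crop(b,190,190,240,235,12,'pics/sd3.png')
E
```

```text
seat rim [601.2  -8.9] [596.3 -11.7]
[array([531.9, 116.7]), array([638.5, 126. ]), array([ 675.4, -171.5])] [array([530.5, 114.7]), array([636.1, 127.7]), array([ 669.6, -179. ]), array([ 564. , -190.4])]
[array([571.9, -49. ]), array([567.1,  19.1]), array([627.9,  26.2]), array([632. , -40.1])] [599.725 -10.95 ]
[array([562.7,  19.4]), array([630.6,  27.5]), array([634. , -40.1]), array([567.6, -47.7])] [598.725 -10.225]
xdir -82.9 ydir-90 -85.0 side -83.7 -83.8 -83.0 -83.8
plate xdir -86.0 -86.5 -85.8 -87.1
ball (array([583.89269401, 121.75488062, 293.64142006]), [0.9, 0.9])
spr top [423.8 -75.5] bot [419.1 -78.8] mid [422.1 -76.9] [419.8 -76.3]
tin side [463.6 317.5] (230.625, 137.125)
```

View pics/sd3.png

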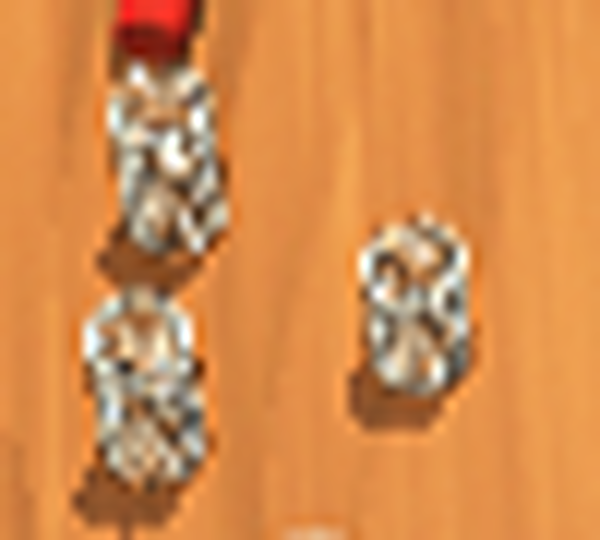

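Tester origin is about (599,-10), its x axis at about -84.5° world yaw, the hinge about (589,89), and the ball about (584,122,294), which gives a lever angle of about 1.73. This agrees with the given geometry. The spring is at about (421,-77). I now go above it with the jaws along the tester's x axis (yaw -84.5).

```bash
cat >> h.py <<'E'
def plan(target,yaw=None,tilt=None):
    s=telemetry.sense(); R=Ro.from_euler('xyz',s['tool_rot'],degrees=True)
    Rt=R if yaw is None else Ro.from_euler('xyz',[180,0,yaw],degrees=True)
    dr=(R.inv()*Rt).as_rotvec(degrees=True)
    sl=Rt.inv().apply(np.asarray(target)-s['position'])/1000
    print('t',round(s['t'],2),'pos',s['position'].round(1),'rpy',s['tool_rot'].round(2),'q',s['qpos'].round(1),'F',s['ft_force'].round(2),'g',round(s['gripper_width'],3))
    print('turn',dr.round(2),'then slide',sl.round(4),'len',np.linalg.norm(sl).round(3))
E
python3 -c "
from h import *
plan([421,-77,190],-84.5)"
```

```text
t 0.45 pos [ 218.3 -585.6  231.3] rpy [-180.      0.    -69.56] q [-75.6  28.1  89.3   0.   62.6  -6. ] F [ 1.03 -0.48  0.25] g 0.999
turn [-0.    0.   14.94] then slide [-0.4868 -0.2505  0.0413] len 0.549
```

```bash
python3 -m pendant '[{"slide":[0,0,0],"dr":[0,0,7.5]},{"slide":[0,0,0],"dr":[0,0,7.44]},{"slide":[-0.044,-0.0227,0],"dr":[0,0,0]},{"slide":[-0.044,-0.0227,0],"dr":[0,0,0]},{"slide":[-0.044,-0.0227,0],"dr":[0,0,0]}]'
python3 -m pendant '[{"slide":[-0.044,-0.0227,0.002],"dr":[0,0,0]},{"slide":[-0.044,-0.0227,0.008],"dr":[0,0,0]},{"slide":[-0.044,-0.0227,0.008],"dr":[0,0,0]},{"slide":[-0.044,-0.0227,0.008],"dr":[0,0,0]},{"slide":[-0.044,-0.0227,0.008],"dr":[0,0,0]}]' 0.06
python3 -c "
from h import *
plan([421,-77,190],-84.5)"
```

```text
t: 0.95
position: [273.6, -446.1, 231.1]
tool_rot: [-180.0, 0.0, -84.5]
ft_force: [0.9, -0.9, 0.1]
gripper_width: 0.999
t: 1.45
position: [365.5, -216.7, 197.4]
tool_rot: [-180.0, -0.0, -84.5]
ft_force: [0.3, -0.6, -0.2]
gripper_width: 0.704
t 1.45 pos [ 365.5 -216.7  197.4] rpy [-1.7996e+02 -4.0000e-02 -8.4530e+01] q [-39.6  14.6 118.4  -0.   46.9  44.9] F [ 0.32 -0.65 -0.24] g 0.704
turn [-0.04 -0.04 -0.03] then slide [-0.1337 -0.0687  0.0074] len 0.15
```

```bash
python3 -m pendant '[{"slide":[-0.044,-0.0227,0.0024],"dr":[0,0,0]},{"slide":[-0.044,-0.0227,0.0024],"dr":[0,0,0]},{"slide":[-0.0437,-0.0227,0.0024],"dr":[0,0,0]},{"slide":[0,0,0],"dr":[0,0,0]}]' 0.06
python3 - <<'E'
from h import *
plan([421,-77,190],-84.5)
f=grab('wrist'); cv2.imwrite('pics/w1.png',f['pixels'][:,:,::-1])
for p in [(421,-77,0),(421,-77,55)]: print(proj(f,p))
E
```

```text
t: 1.85
position: [421.4, -76.2, 190.1]
tool_rot: [-180.0, 0.0, -84.1]
ft_force: [-0.9, -0.7, -0.2]
gripper_width: 0.703
t 1.85 pos [421.4 -76.2 190.1] rpy [-1.7998e+02  2.0000e-02 -8.4130e+01] q [-19.1  15.6 118.5   0.   46.   65. ] F [-0.87 -0.69 -0.2 ] g 0.703
turn [-0.02  0.02  0.37] then slide [0.0007 0.0004 0.0001] len 0.001
[252.01686799 165.98911033]
[252.16377925 178.98218533]
```

View pics/w1.png

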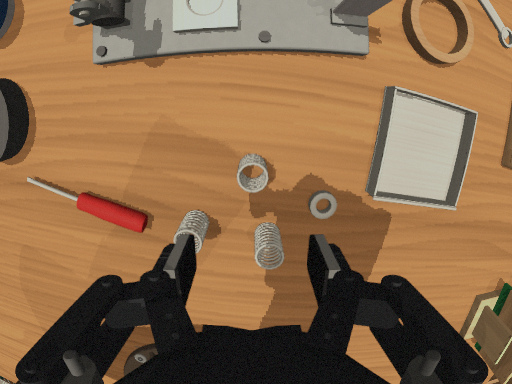

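The wrist view shows the target spring at (252,175), the two other springs at (191,231) and (268,245) closer to the base, and the collar at (322,206). Zooming in to refine the spring's centre.

```bash
python3 - <<'E'
from h import *
f=grab('wrist'); crop(f,222,140,282,205,9,'pics/w1c.png')
E
```

```text
(no output)
```

View pics/w1c.png

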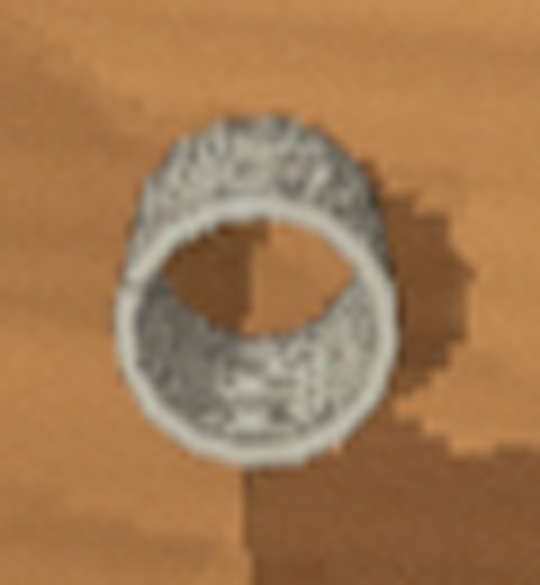

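```bash
python3 - <<'E'
from h import *
f=grab('wrist'); C=lambda u,v:((u+.5)/9-.5+222,(v+.5)/9-.5+140)
for z in (50,55,60):
    l=plane(f,*C(117,332),z);r=plane(f,*C(397,332),z);t=plane(f,*C(257,200),z);b=plane(f,*C(257,465),z)
    print(z,'centre',plane(f,*C(257,332),z).round(1),'diam',np.linalg.norm(l-r).round(1),np.linalg.norm(t-b).round(1))
print('bottom',plane(f,*C(257,237),0).round(1),'top edge(outer) z0',plane(f,*C(257,116),1.5).round(1))
plan([421,-77,20],-84.5)
E
```

```text
50 centre [421.1 -78.6  50. ] diam 30.6 30.0
55 centre [422.4 -78.5  55. ] diam 30.1 29.5
60 centre [423.8 -78.3  60. ] diam 29.5 29.0
bottom [420.  -78.5   0. ] top edge(outer) z0 [435.9 -77.    1.5]
t 2.0 pos [420.3 -80.9 190.3] rpy [-1.7999e+02 -2.0000e-02 -8.4440e+01] q [-19.7  15.5 118.5  -0.   46.   64.7] F [-0.28 -0.78  0.75] g 0.704
turn [-0.01 -0.02  0.06] then slide [-0.0038 -0.0011  0.1703] len 0.17
```

```bash
python3 - <<'E'
from h import *
for i in range(3):
    f=grab('wrist'); plan([421,-77,20],-84.5)
    hsv=cv2.cvtColor(f['pixels'],cv2.COLOR_RGB2HSV); m=(hsv[...,1]<75).astype(np.uint8); mm=np.zeros_like(m);mm[150:200,230:275]=m[150:200,230:275]
    xs=np.where(mm.any(0))[0];ys=np.where(mm.any(1))[0];print(xs.min(),xs.max(),ys.min(),ys.max())
    u=(xs.min()+xs.max())/2
    yb=ys.max()+.5
    print(plane(f,u,yb-15.0,55).round(1),plane(f,u,yb,55).round(1))
crop(f,222,140,282,205,9,'pics/w1d.png')
E
```

```text
t 2.05 pos [420.1 -81.5 190.3] rpy [-1.7999e+02 -2.0000e-02 -8.4530e+01] q [-19.8  15.5 118.5  -0.   46.   64.7] F [-0.91 -0.23 -0.54] g 0.705
turn [-0.01 -0.02 -0.03] then slide [-0.0044 -0.0013  0.1703] len 0.17
232 263 152 190
[422.9 -76.9  55. ] [407.8 -78.3  55. ]
t 2.1 pos [420.  -81.9 190.3] rpy [-1.7999e+02 -1.0000e-02 -8.4590e+01] q [-19.9  15.5 118.5  -0.   46.   64.7] F [ 0.31  1.02 -0.13] g 0.7
turn [-0.01 -0.01 -0.09] then slide [-0.0047 -0.0014  0.1703] len 0.17
232 262 152 190
[422.7 -77.1  55. ] [407.6 -78.5  55. ]
t 2.15 pos [420.  -82.  190.3] rpy [-1.7999e+02 -1.0000e-02 -8.4620e+01] q [-19.9  15.5 118.5  -0.   46.   64.7] F [ 0.21  0.05 -0.57] g 0.705
turn [-0.01 -0.01 -0.12] then slide [-0.0049 -0.0015  0.1703] len 0.17
231 262 152 190
[422.6 -76.9  55. ] [407.4 -78.3  55. ]
```

View pics/w1d.png

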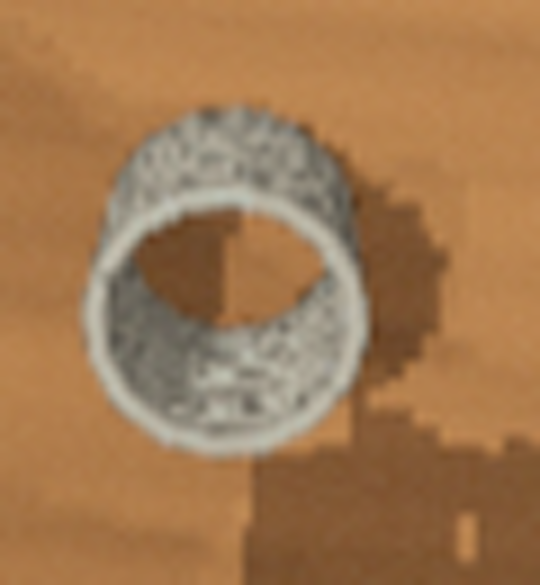

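```bash
python3 - <<'E'
from h import *
f=grab('wrist'); C=lambda u,v:((u+.5)/9-.5+222,(v+.5)/9-.5+140)
for z in (50,55,60): print(z,plane(f,*C(226.5,321),z).round(1))
# bottom ring far side outer edge, minus 16mm radius along view
e=plane(f,*C(232,105),1.4);print('far edge',e.round(1))
plan([420.5,-77,22],-84.5)
E
```

```text
50 [421.5 -77.3  50. ]
55 [422.8 -77.3  55. ]
60 [424.2 -77.2  60. ]
far edge [436.5 -76.    1.4]
t 2.2 pos [420.  -82.  190.2] rpy [-1.800e+02 -1.000e-02 -8.463e+01] q [-19.9  15.5 118.5  -0.   46.   64.7] F [ 0.45 -0.41 -0.73] g 0.701
turn [-0.   -0.01 -0.13] then slide [-0.0049 -0.001   0.1682] len 0.168
```

```bash
python3 -m pendant '[{"slide":[-0.0049,-0.001,0.03],"dr":[0,0,0]},{"slide":[0,0,0.045],"dr":[0,0,0]},{"slide":[0,0,0.045],"dr":[0,0,0]},{"slide":[0,0,0.035],"dr":[0,0,0]},{"slide":[0,0,0.015],"dr":[0,0,0]}]' 0.06 30
python3 -m pendant '[{"slide":[0,0,0],"dr":[0,0,0]},{"slide":[0,0,0],"dr":[0,0,0]}]'
python3 - <<'E'
from h import *
plan([421,-77,20],-84.5)
f=grab('wrist'); crop(f,150,120,360,300,3.5,'pics/w2.png')
E
```

```text
t: 2.7
position: [419.7, -76.6, 17.6]
tool_rot: [179.8, 0.1, -84.6]
ft_force: [0.8, 0.1, 0.6]
gripper_width: 0.704
t: 2.9
position: [420.8, -76.5, 20.5]
tool_rot: [180.0, 0.0, -84.6]
ft_force: [-0.5, -0.1, 0.6]
gripper_width: 0.702
t 2.9 pos [420.8 -76.5  20.5] rpy [179.99   0.   -84.58] q [-19.2  34.7 126.9  -0.   18.4  65.4] F [-0.55 -0.09  0.56] g 0.702
turn [ 0.01  0.   -0.08] then slide [ 0.0005 -0.0002  0.0005] len 0.001
```

View pics/w2.png

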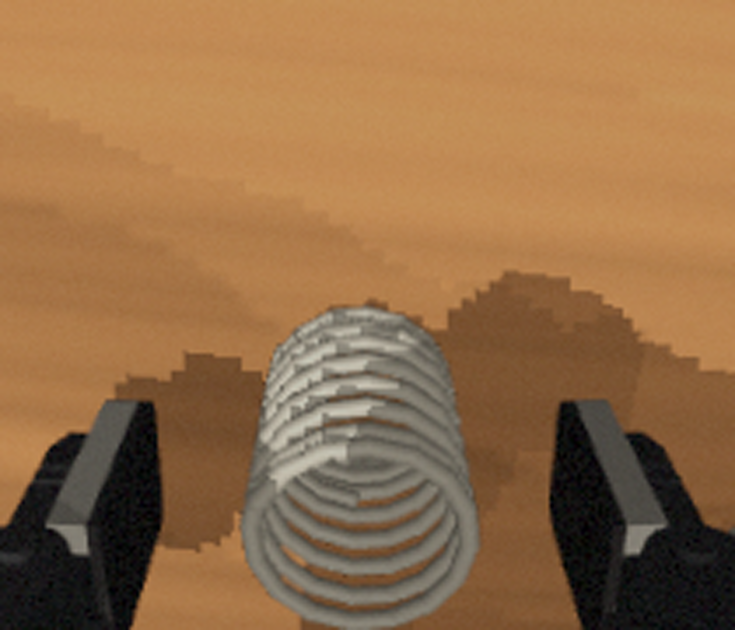

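The spring stands centred between the pads, so I close on it.

```bash
python3 -m pendant '[{"slide":[0,0,0],"dr":[0,0,0]},{"slide":[0,0,0],"dr":[0,0,0]},{"slide":[0,0,0],"dr":[0,0,0]},{"slide":[0,0,0],"dr":[0,0,0]},{"slide":[0,0,0],"dr":[0,0,0]}]' 0.026 30
python3 - <<'E'
from h import *
plan([420.8,-77,150],-84.5)
E
```

```text
t: 3.45
position: [421.2, -76.0, 20.5]
tool_rot: [-179.9, -0.0, -84.5]
ft_force: [0.4, -0.8, 5.2]
gripper_width: 0.362
t 3.45 pos [421.2 -76.   20.5] rpy [-1.7994e+02 -4.0000e-02 -8.4490e+01] q [-19.1  34.7 126.9  -0.   18.3  65.4] F [ 0.45 -0.81  5.23] g 0.362
turn [-0.06 -0.04  0.01] then slide [ 0.001   0.0005 -0.1295] len 0.13
```

```bash
python3 -m pendant '[{"slide":[0,0,-0.02],"dr":[0,0,0]},{"slide":[0,0,-0.04],"dr":[0,0,0]},{"slide":[0,0,-0.04],"dr":[0,0,0]},{"slide":[0,0,0],"dr":[0,0,0]},{"slide":[0,0,0],"dr":[0,0,0]}]'
python3 - <<'E'
from h import *
plan([599,-10,120],-84.5)
f=grab('wrist'); cv2.imwrite('pics/w3.png',f['pixels'][:,:,::-1])
E
```

```text
t: 3.95
position: [420.8, -75.8, 120.6]
tool_rot: [-179.9, -0.0, -84.5]
ft_force: [-0.7, -0.3, -1.3]
gripper_width: 0.356
t 3.95 pos [420.8 -75.8 120.6] rpy [-1.7992e+02 -4.0000e-02 -8.4490e+01] q [-19.1  22.5 123.   -0.   34.4  65.4] F [-0.67 -0.27 -1.29] g 0.356
turn [-0.08 -0.04  0.01] then slide [-0.0484 -0.1837  0.0006] len 0.19
```

View pics/w3.png

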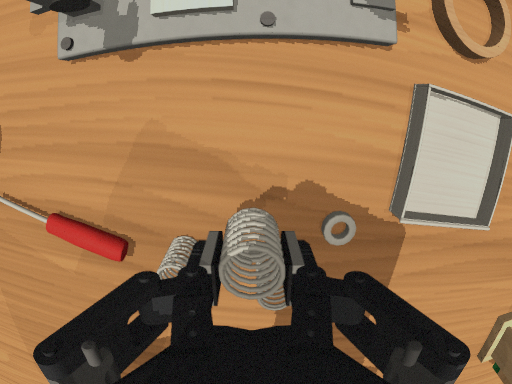

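```bash
python3 -m pendant '[{"slide":[-0.012,-0.03,0],"dr":[0,0,0]},{"slide":[-0.013,-0.035,0],"dr":[0,0,0]},{"slide":[-0.013,-0.035,-0.002],"dr":[0,0,0]},{"slide":[-0.01,-0.02,-0.002],"dr":[0,0,0]},{"slide":[0,0,0],"dr":[0,0,0]}]'
python3 -m pendant '[{"slide":[0,0,0],"dr":[0,0,0]},{"slide":[0,0,0],"dr":[0,0,0]}]'
python3 - <<'E'
from h import *
plan([599,-10,120],-84.5)
f=grab('wrist'); cv2.imwrite('pics/w4.png',f['pixels'][:,:,::-1])
print(proj(f,(599,-10,32)))
E
```

```text
t: 4.5
position: [537.0, -15.3, 122.2]
tool_rot: [179.9, 0.0, -84.4]
ft_force: [-0.6, -0.5, -0.4]
gripper_width: 0.363
t: 4.7
position: [534.4, -16.8, 123.1]
tool_rot: [179.9, 0.0, -84.5]
ft_force: [0.9, -0.7, -0.6]
gripper_width: 0.363
t 4.7 pos [534.4 -16.8 123.1] rpy [ 1.7986e+02  3.0000e-02 -8.4510e+01] q [ -8.9  29.  108.4  -0.   42.8  75.6] F [ 0.89 -0.71 -0.6 ] g 0.363
turn [ 0.14  0.03 -0.01] then slide [-0.0006 -0.065   0.0031] len 0.065
[250.77089532 113.11641165]
```

View pics/w4.png

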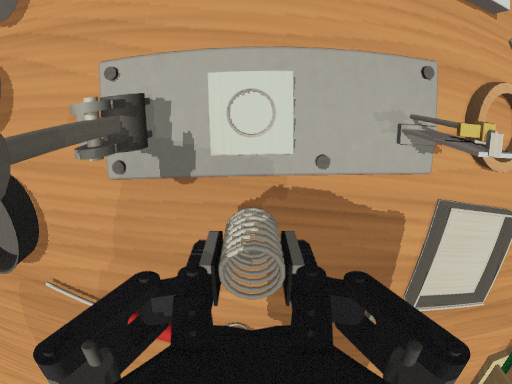

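The wrist view shows the seat bore at (251,112), the hinge cheeks at (112,125), the lever to the left, and the held spring at (253,250). I measure the bore and the held spring precisely.

```bash
python3 - <<'E'
from h import *
f=grab('wrist'); print(telemetry.sense()['position'])
crop(f,200,60,305,165,6,'pics/w4a.png'); crop(f,210,195,300,305,5.4,'pics/w4b.png')
hsv=cv2.cvtColor(f['pixels'],cv2.COLOR_RGB2GRAY)
m=np.zeros_like(hsv); m[60:165,200:305]=(hsv[60:165,200:305]>185)*255
cn,_=cv2.findContours(m,cv2.RETR_CCOMP,cv2.CHAIN_APPROX_NONE)
for c in cn:
    if len(c)>60: e=cv2.fitEllipse(c); print(len(c),e, cv2.boundingRect(c), plane(f,*e[0],32).round(1))
E
```

```text
[534.81424496 -16.99019877 123.76157554]
128 ((250.8436279296875, 112.73504638671875), (40.22500991821289, 41.164649963378906), 70.32926177978516) (230, 92, 42, 42) [599.5 -10.2  32. ]
325 ((250.72605895996094, 112.17532348632812), (95.87529754638672, 97.43050384521484), 101.67598724365234) (208, 71, 85, 84) [599.9 -10.1  32. ]
143 ((250.5072784423828, 112.59583282470703), (50.270538330078125, 50.71735382080078), 85.71240234375) (225, 87, 52, 52) [599.6  -9.9  32. ]
```

View pics/w4a.png

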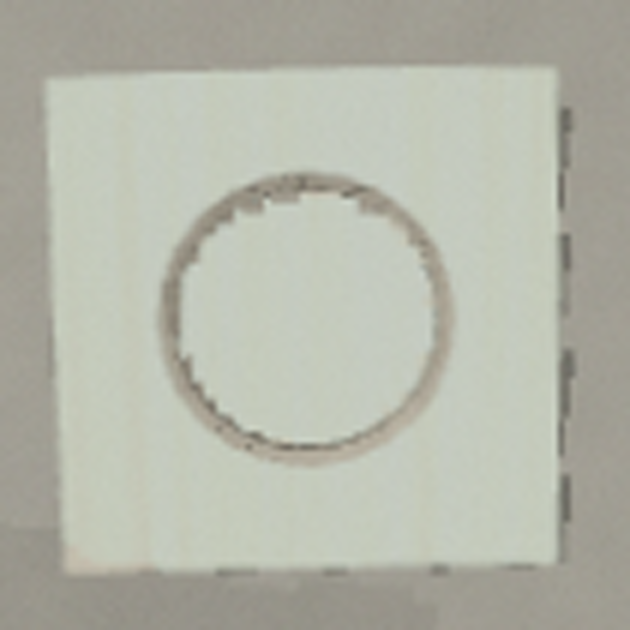

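View pics/w4b.png

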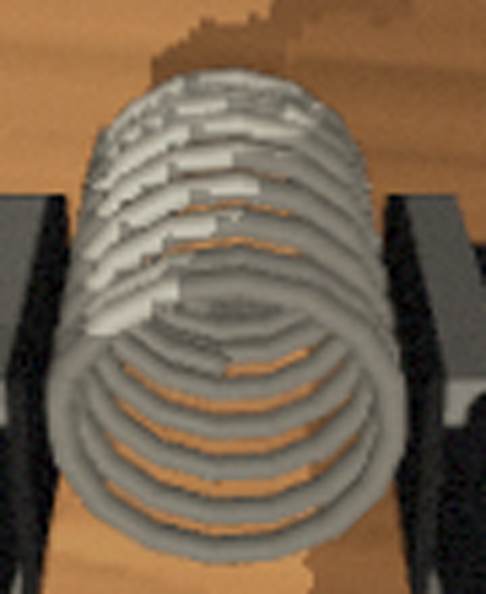

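```bash
python3 - <<'E'
from h import *
f=grab('wrist'); s=telemetry.sense(); C=lambda u,v:((u+.5)/5.4-.5+210,(v+.5)/5.4-.5+195)
R=Ro.from_euler('xyz',s['tool_rot'],degrees=True); p=s['position']; print(p.round(1))
T=lambda X:R.inv().apply(X-p).round(1)
zb=p[2]-20.5
print('bottom L/R',T(plane(f,*C(88,165),zb+1.4)),T(plane(f,*C(370,165),zb+1.4)),'far edge',T(plane(f,*C(230,70),zb+1.4)))
for h in (50,55,60):
  print(h,'top L/R',T(plane(f,*C(48,395),zb+h)),T(plane(f,*C(407,395),zb+h)),'near',T(plane(f,*C(230,562),zb+h)),'far',T(plane(f,*C(230,270),zb+h)))
plan([599.6,-10,60],-84.5)
E
```

```text
[535. -17. 124.]
bottom L/R [-15.3  -3.6  19.1] [15.8 -3.6 19.1] far edge [  0.3 -14.9  19.1]
50 top L/R [-14.8  -4.9 -29.5] [ 14.8  -4.9 -29.5] near [  0.3  12.7 -29.5] far [  0.2 -16.8 -29.5]
55 top L/R [-14.2  -8.1 -34.5] [ 14.1  -8.1 -34.5] near [  0.2   8.7 -34.5] far [  0.2 -19.6 -34.5]
60 top L/R [-13.5 -11.3 -39.5] [ 13.5 -11.4 -39.5] near [  0.2   4.7 -39.5] far [  0.1 -22.3 -39.5]
t 4.85 pos [535. -17. 124.] rpy [179.96   0.   -84.54] q [ -8.9  28.9 108.3  -0.   42.8  75.7] F [-0.27 -0.74 -0.3 ] g 0.366
turn [ 0.04  0.   -0.04] then slide [-0.0008 -0.065   0.064 ] len 0.091
```

```bash
python3 -m pendant '[{"slide":[-0.0003,-0.02,0],"dr":[0,0,0]},{"slide":[-0.0003,-0.025,0.01],"dr":[0,0,0]},{"slide":[-0.0002,-0.0205,0.018],"dr":[0,0,0]},{"slide":[0,0,0.016],"dr":[0,0,0]},{"slide":[0,0,0],"dr":[0,0,0]}]'
python3 -m pendant '[{"slide":[0,0,0],"dr":[0,0,0]},{"slide":[0,0,0],"dr":[0,0,0]}]'
python3 - <<'E'
from h import *
plan([600.1,-10,56],-84.5)
f=grab('wrist'); cv2.imwrite('pics/w5.png',f['pixels'][:,:,::-1])
crop(f,190,150,315,310,4.7,'pics/w5.png')
E
```

```text
t: 5.35
position: [599.7, -9.7, 78.3]
tool_rot: [179.8, 0.0, -84.5]
ft_force: [-0.8, -0.0, -0.3]
gripper_width: 0.364
t: 5.55
position: [600.8, -9.7, 81.2]
tool_rot: [-179.9, -0.0, -84.5]
ft_force: [0.5, 0.8, 0.5]
gripper_width: 0.367
t 5.55 pos [600.8  -9.7  81.2] rpy [-1.7994e+02 -2.0000e-02 -8.4520e+01] q [ -7.2  36.6 100.7  -0.   42.6  77.3] F [0.51 0.82 0.54] g 0.367
turn [-0.06 -0.02 -0.02] then slide [0.0002 0.0007 0.0252] len 0.025
```

View pics/w5.png

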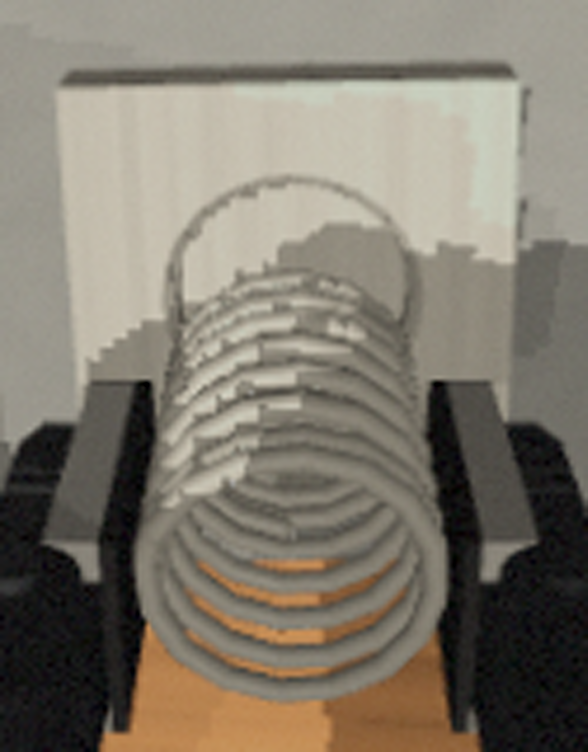

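Sideways alignment is good: the bore centre is at crop x≈294 and the spring at ≈293. Lowering in stages.

```bash
python3 -m pendant '[{"slide":[0.0002,0.0005,0.01],"dr":[0,0,0]},{"slide":[0,0,0.01],"dr":[0,0,0]},{"slide":[0,0,0.006],"dr":[0,0,0]},{"slide":[0,0,0],"dr":[0,0,0]},{"slide":[0,0,0],"dr":[0,0,0]}]'
python3 -m pendant '[{"slide":[0,0,0.002],"dr":[0,0,0]},{"slide":[0,0,0.002],"dr":[0,0,0]},{"slide":[0,0,0],"dr":[0,0,0]}]'
python3 -m pendant '[{"slide":[0,0,0.001],"dr":[0,0,0]},{"slide":[0,0,0.001],"dr":[0,0,0]},{"slide":[0,0,0],"dr":[0,0,0]}]'
python3 - <<'E'
from h import *
plan([600.1,-10,46.5],-84.5)
E
```

```text
t: 6.1
position: [600.2, -9.7, 53.9]
tool_rot: [180.0, 0.0, -84.5]
ft_force: [-0.1, 0.3, 0.5]
gripper_width: 0.366
t: 6.4
position: [600.2, -9.7, 50.0]
tool_rot: [180.0, -0.0, -84.5]
ft_force: [-0.4, -0.1, -0.2]
gripper_width: 0.362
t: 6.7
position: [600.2, -9.7, 48.1]
tool_rot: [180.0, -0.0, -84.5]
ft_force: [0.6, 0.5, -0.2]
gripper_width: 0.361
t 6.7 pos [600.2  -9.7  48.1] rpy [179.99  -0.   -84.5 ] q [ -7.2  39.4 101.7  -0.   38.9  77.3] F [ 0.63  0.49 -0.16] g 0.361
turn [ 0.01 -0.   -0.  ] then slide [0.0002 0.0002 0.0016] len 0.002
```

```bash
python3 -m pendant '[{"slide":[0,0,0.0008],"dr":[0,0,0]},{"slide":[0,0,0.0005],"dr":[0,0,0]},{"slide":[0,0,0],"dr":[0,0,0]}]'
python3 -m pendant '[{"slide":[0,0,0.0005],"dr":[0,0,0]},{"slide":[0,0,0],"dr":[0,0,0]},{"slide":[0,0,0],"dr":[0,0,0]}]'
```

```text
t: 7.0
position: [600.3, -9.7, 47.0]
tool_rot: [-180.0, -0.0, -84.5]
ft_force: [-1.0, 0.2, 2.1]
gripper_width: 0.365
t: 7.3
position: [600.4, -9.8, 46.6]
tool_rot: [-180.0, -0.0, -84.5]
ft_force: [-0.7, -0.1, 4.7]
gripper_width: 0.36
```

Contact with the seat floor at z≈46.6, just where it was expected. I release, rise and look.

```bash
python3 -m pendant '[{"slide":[0,0,0],"dr":[0,0,0]},{"slide":[0,0,0],"dr":[0,0,0]},{"slide":[0,0,0],"dr":[0,0,0]}]' 0.056
python3 -m pendant '[{"slide":[0,0,-0.02],"dr":[0,0,0]},{"slide":[0,0,-0.04],"dr":[0,0,0]},{"slide":[0,0,-0.04],"dr":[0,0,0]},{"slide":[0,0,0],"dr":[0,0,0]},{"slide":[0,0,0],"dr":[0,0,0]}]'
python3 - <<'E'
from h import *
plan([600.1,-10,200],-84.5)
f=grab('wrist'); cv2.imwrite('pics/w6.png',f['pixels'][:,:,::-1])
a=grab('scene');b=grab('side')
print('spring h=55 top',proj(f,(599.6,-10,81)))
crop(a,225,170,310,250,7,'pics/sc6.png');
E
```

```text
t: 7.6
position: [600.2, -9.7, 46.2]
tool_rot: [180.0, -0.0, -84.5]
ft_force: [-0.2, 0.1, 0.2]
gripper_width: 0.656
t: 8.1
position: [600.4, -9.7, 147.0]
tool_rot: [-179.9, -0.0, -84.5]
ft_force: [0.3, -1.1, -0.6]
gripper_width: 0.652
t 8.1 pos [600.4  -9.7 147. ] rpy [-1.7991e+02 -2.0000e-02 -8.4490e+01] q [-7.2 31.5 98.  -0.  50.4 77.3] F [ 0.28 -1.06 -0.62] g 0.652
turn [-0.09 -0.02  0.01] then slide [ 0.0003  0.0003 -0.053 ] len 0.053
spring h=55 top [251.73255691 204.68691205]
```

View pics/w6.png

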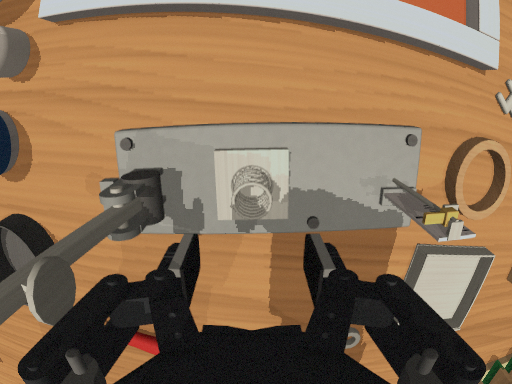

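View pics/sc6.png

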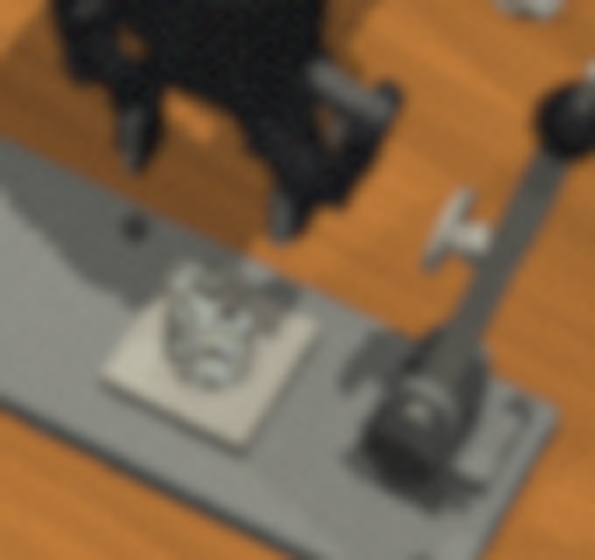

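```bash
python3 - <<'E'
from h import *
f=grab('wrist'); s=telemetry.sense();print(s['position'].round(1))
crop(f,205,140,305,225,7,'pics/w6c.png')
for h in (26,76,81,86): print(h,proj(f,(599.6,-10,h)).round(1), [proj(f,(599.6+16*a,-10+16*b,h)).round(1).tolist() for a,b in((1,0),(-1,0),(0,1),(0,-1))])
E
```

```text
[599.8  -9.7 145.1]
26 [251.8 183.1] [[253.5, 166.2], [250.1, 199.5], [234.4, 181.5], [269.1, 184.8]]
76 [251.9 202.1] [[254.0, 181.9], [249.9, 221.4], [230.8, 200.2], [272.9, 204.0]]
81 [251.9 204.5] [[254.1, 183.8], [249.9, 224.0], [230.4, 202.5], [273.3, 206.4]]
86 [251.9 206.9] [[254.1, 185.9], [249.8, 226.8], [229.9, 204.9], [273.8, 208.8]]
```

View pics/w6c.png

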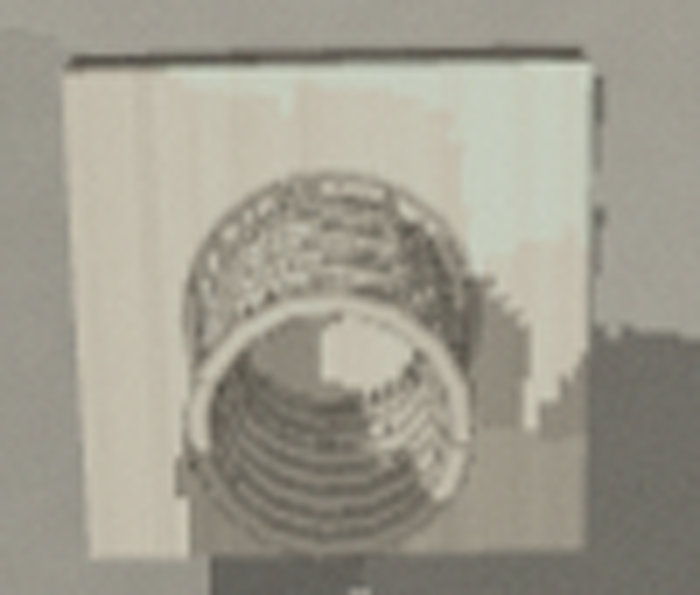

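The spring stands fully down and centred in the seat: its top ring is at (252,200), and for a ~50 mm spring (252,202) is expected. I rise and turn to take the ball with the jaws across the hinge axis.

```bash
python3 -m pendant '[{"slide":[0,0,-0.02],"dr":[0,0,-8.3]},{"slide":[0,0,-0.022],"dr":[0,0,-8.3]},{"slide":[0,0,-0.022],"dr":[0,0,-8.3]},{"slide":[0,0,-0.022],"dr":[0,0,-8.3]},{"slide":[0,0,-0.022],"dr":[0,0,-8.3]}]' 0.07
python3 -m pendant '[{"slide":[0,0,-0.022],"dr":[0,0,-8.3]},{"slide":[0,0,-0.022],"dr":[0,0,-8.3]},{"slide":[0,0,-0.022],"dr":[0,0,-8.3]},{"slide":[0,0,-0.022],"dr":[0,0,-8.3]},{"slide":[0,0,-0.01],"dr":[0,0,-8.3]}]'
python3 -m pendant '[{"slide":[0,0,0],"dr":[0,0,-8]},{"slide":[0,0,0],"dr":[0,0,0]},{"slide":[0,0,0],"dr":[0,0,0]}]'
python3 - <<'E'
from h import *
plan([584.6,121.8,350],6.5)
f=grab('wrist'); cv2.imwrite('pics/w7.png',f['pixels'][:,:,::-1])
print(proj(f,(584.6,121.8,292)))
E
```

```text
t: 8.8
position: [600.1, -9.7, 254.2]
tool_rot: [179.9, 0.1, -42.7]
ft_force: [-0.1, 0.2, -0.1]
gripper_width: 0.82
t: 9.3
position: [600.6, -9.7, 353.3]
tool_rot: [180.0, -0.0, -1.2]
ft_force: [-0.1, 0.1, 0.1]
gripper_width: 0.823
t: 9.6
position: [600.2, -9.7, 351.4]
tool_rot: [-180.0, 0.1, 6.3]
ft_force: [-0.0, 0.6, 0.5]
gripper_width: 0.817
t 9.6 pos [600.2  -9.7 351.4] rpy [-1.7998e+02  9.0000e-02  6.2600e+00] q [ -7.2  20.7  82.9  -0.   76.4 -13.5] F [-0.01  0.63  0.52] g 0.817
turn [-0.02  0.09 -0.24] then slide [-0.0006 -0.1324  0.0014] len 0.132
[249.72066011  18.36678536]
```

View pics/w7.png

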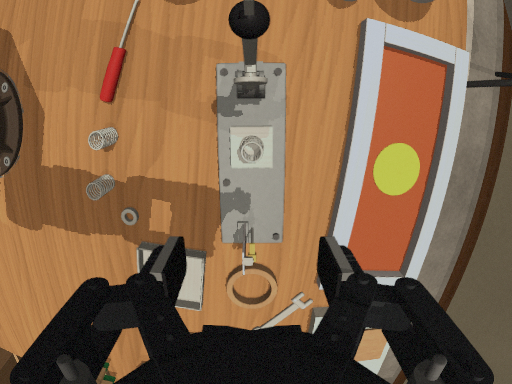

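The ball is at (249.5,19), against a prediction of (249.7,18.4), and the lever bar lines up with the tool axis. Moving over the ball.

```bash
python3 -m pendant '[{"slide":[0,-0.03,0],"dr":[0,0,0]},{"slide":[0,-0.04,0],"dr":[0,0,0]},{"slide":[-0.0006,-0.04,0],"dr":[0,0,0]},{"slide":[0,-0.0224,0],"dr":[0,0,0]},{"slide":[0,0,0],"dr":[0,0,0]}]'
python3 -m pendant '[{"slide":[0,0,0],"dr":[0,0,0]},{"slide":[0,0,0],"dr":[0,0,0]}]'
python3 - <<'E'
from h import *
plan([584.6,121.8,273],6.5)
f=grab('wrist'); cv2.imwrite('pics/w8.png',f['pixels'][:,:,::-1])
print(proj(f,(584.6,121.8,292)))
E
```

```text
t: 10.15
position: [584.2, 124.3, 351.9]
tool_rot: [-180.0, 0.0, 6.5]
ft_force: [0.8, -0.1, -0.2]
gripper_width: 0.816
t: 10.35
position: [584.8, 121.0, 352.1]
tool_rot: [180.0, 0.0, 6.4]
ft_force: [0.2, -0.1, 0.5]
gripper_width: 0.818
t 10.35 pos [584.8 121.  352.1] rpy [1.7999e+02 3.0000e-02 6.4000e+00] q [ 5.4 20.4 83.3 -0.  76.3 -1. ] F [ 0.18 -0.13  0.5 ] g 0.818
turn [ 0.01  0.03 -0.1 ] then slide [-0.0002 -0.0009  0.0791] len 0.079
[251.01667817 205.40165701]
```

View pics/w8.png

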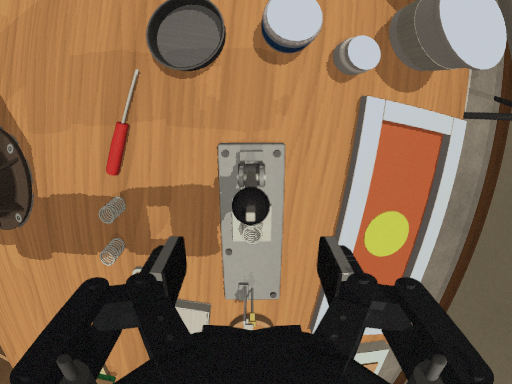

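```bash
python3 -m pendant '[{"slide":[-0.0002,-0.0009,0.02],"dr":[0,0,0]},{"slide":[0,0,0.025],"dr":[0,0,0]},{"slide":[0,0,0.022],"dr":[0,0,0]},{"slide":[0,0,0.012],"dr":[0,0,0]},{"slide":[0,0,0],"dr":[0,0,0]}]' 0.06
python3 -m pendant '[{"slide":[0,0,0],"dr":[0,0,0]},{"slide":[0,0,0],"dr":[0,0,0]}]'
python3 - <<'E'
from h import *
plan([584.6,121.8,273],6.5)
f=grab('wrist'); crop(f,150,150,350,330,3.5,'pics/w9.png')
b=grab('side'); crop(b,210,80,320,190,5,'pics/sd9.png')
print(proj(f,(584.6,121.8,292)))
E
```

```text
t: 10.9
position: [584.1, 121.9, 272.0]
tool_rot: [180.0, 0.2, 6.4]
ft_force: [-0.4, -0.5, 0.7]
gripper_width: 0.702
t: 11.1
position: [584.8, 122.5, 274.5]
tool_rot: [180.0, -0.1, 6.5]
ft_force: [0.3, 0.2, 0.8]
gripper_width: 0.702
t 11.1 pos [584.8 122.5 274.5] rpy [ 1.7999e+02 -1.0000e-01  6.4800e+00] q [ 5.5 23.6 90.2 -0.  66.2 -1. ] F [0.29 0.19 0.76] g 0.702
turn [ 0.01 -0.1  -0.02] then slide [-0.0003  0.0007  0.0015] len 0.002
[250.42267591 264.50357246]
```

View pics/w9.png

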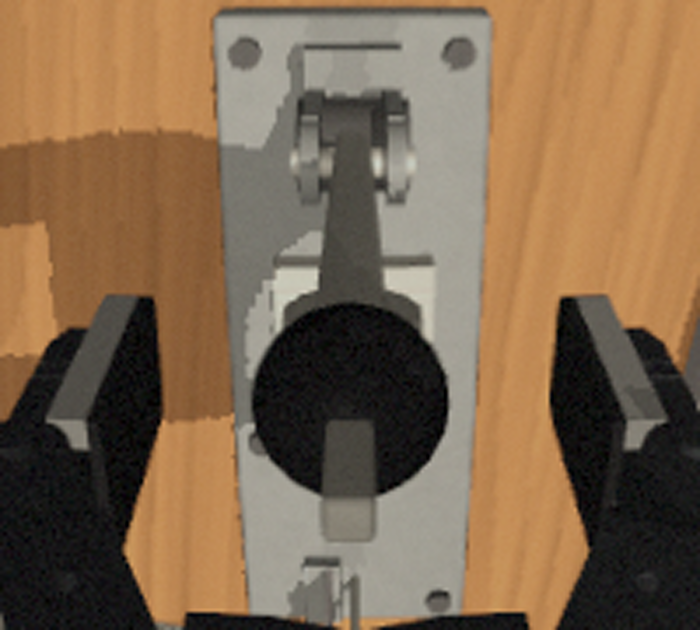

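View pics/sd9.png

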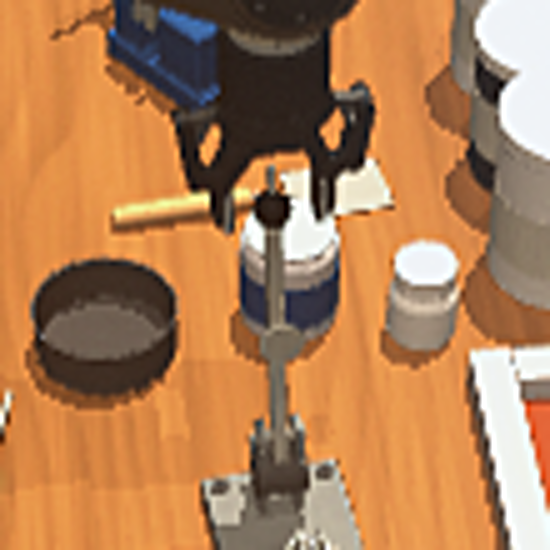

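```bash
python3 -m pendant '[{"slide":[-0.0006,0.0006,0.001],"dr":[0,0,0]},{"slide":[0,0,0],"dr":[0,0,0]},{"slide":[0,0,0],"dr":[0,0,0]},{"slide":[0,0,0],"dr":[0,0,0]},{"slide":[0,0,0],"dr":[0,0,0]}]' 0.024 40
python3 - <<'E'
from h import *
f=grab('wrist'); crop(f,150,150,350,330,3.5,'pics/w10.png')
s=telemetry.sense()
plan([584.6,121.8,273])
# arc: hinge, tester dirs
psi=np.radians(-83.5); xt=np.array([np.cos(psi),np.sin(psi)])
seat=np.array([599.6,-10]); hinge=seat-100*xt; print(hinge)
p=s['position']; print('rel x_t',(p[:2]-hinge)@xt,'y_t',(p[:2]-hinge)@np.array([-xt[1],xt[0]]),'ball z est',p[2]+19-94.7)
E
```

```text
t: 11.7
position: [584.0, 122.1, 272.7]
tool_rot: [180.0, -0.0, 6.5]
ft_force: [-1.0, 0.4, 3.8]
gripper_width: 0.299
t 11.75 pos [584.  122.1 272.7] rpy [ 1.8e+02 -4.0e-02  6.5e+00] q [ 5.5 23.6 90.4 -0.  66.  -1. ] F [0.68 0.69 4.78] g 0.303
turn [0. 0. 0.] then slide [ 0.0005  0.0003 -0.0003] len 0.001
[588.27967862  89.35718557]
rel x_t -32.97211743626095 y_t -0.531730176729598 ball z est 197.0135125619796
```

View pics/w10.png

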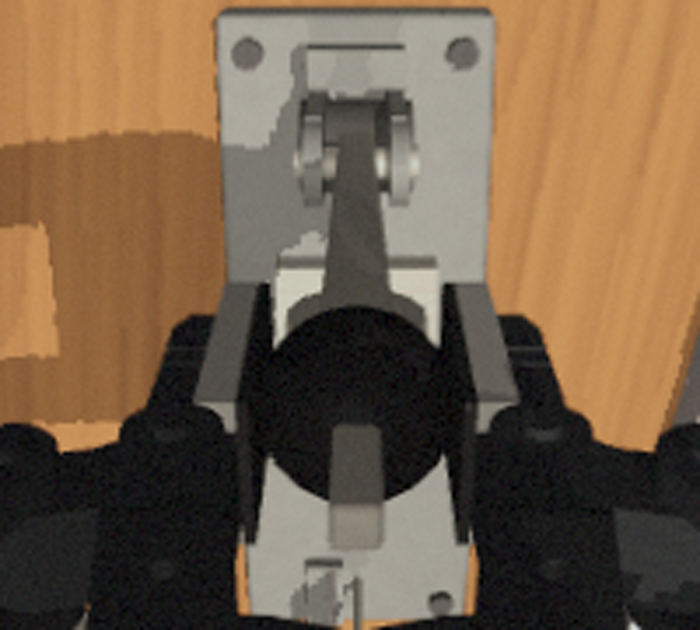

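The ball is gripped centred, with the tongue between the fingers. The tool's y axis coincides with the tester's x, so I work out the arc increments.

```bash
cat >> h.py <<'E'
def arc(t0,t1,n):
    th=np.linspace(t0,t1,n+1); x=.2*np.cos(th); z=.2*np.sin(th)
    for i in range(n): print(round(th[i+1],3),'y',round(x[i+1]-x[i],4),'z',round(-(z[i+1]-z[i]),4))
E
python3 -c "
from h import *
arc(1.737,0.137,20)"
```

```text
1.657 y 0.0159 z -0.002
1.577 y 0.016 z -0.0007
1.497 y 0.016 z 0.0005
1.417 y 0.0159 z 0.0018
1.337 y 0.0157 z 0.0031
1.257 y 0.0154 z 0.0043
1.177 y 0.015 z 0.0055
1.097 y 0.0145 z 0.0067
1.017 y 0.0139 z 0.0079
0.937 y 0.0133 z 0.0089
0.857 y 0.0125 z 0.01
0.777 y 0.0117 z 0.0109
0.697 y 0.0108 z 0.0118
0.617 y 0.0098 z 0.0127
0.537 y 0.0087 z 0.0134
0.457 y 0.0076 z 0.0141
0.377 y 0.0065 z 0.0146
0.297 y 0.0053 z 0.0151
0.217 y 0.0041 z 0.0155
0.137 y 0.0028 z 0.0157
```

```bash
python3 -m pendant '[{"slide":[0,0.0159,-0.002],"dr":[0,0,0]},{"slide":[0,0.016,-0.0007],"dr":[0,0,0]},{"slide":[0,0.016,0.0005],"dr":[0,0,0]},{"slide":[0,0,0],"dr":[0,0,0]},{"slide":[0,0,0],"dr":[0,0,0]}]'
python3 -c "
from h import *
plan([584.6,121.8,273])"
```

```text
t: 12.25
position: [589.5, 73.6, 274.6]
tool_rot: [180.0, -0.0, 6.4]
ft_force: [2.1, 1.4, 3.2]
gripper_width: 0.304
t 12.25 pos [589.5  73.6 274.6] rpy [ 1.7999e+02 -2.0000e-02  6.4300e+00] q [ 0.8 23.3 90.6 -0.  66.1 -5.7] F [2.13 1.36 3.23] g 0.304
turn [0. 0. 0.] then slide [ 0.0005 -0.0484  0.0016] len 0.048
```

```bash
python3 -m pendant '[{"slide":[0,0.0159,0.0018],"dr":[0,0,0]},{"slide":[0,0.0157,0.0031],"dr":[0,0,0]},{"slide":[0,0.0154,0.0043],"dr":[0,0,0]},{"slide":[0,0.015,0.0055],"dr":[0,0,0]},{"slide":[0,0,0],"dr":[0,0,0]}]'
python3 -m pendant '[{"slide":[0,0.0145,0.0067],"dr":[0,0,0]},{"slide":[0,0.0139,0.0079],"dr":[0,0,0]},{"slide":[0,0.0133,0.0089],"dr":[0,0,0]},{"slide":[0,0,0],"dr":[0,0,0]},{"slide":[0,0,0],"dr":[0,0,0]}]'
python3 -c "
from h import *
plan([584.6,121.8,273])"
```

```text
t: 12.75
position: [596.8, 10.2, 258.9]
tool_rot: [180.0, -0.0, 6.4]
ft_force: [6.2, 0.6, 1.8]
gripper_width: 0.3
t: 13.25
position: [601.5, -30.4, 235.6]
tool_rot: [180.0, -0.0, 6.4]
ft_force: [6.9, -0.0, 1.4]
gripper_width: 0.302
t 13.25 pos [601.5 -30.4 235.6] rpy [ 1.7998e+02 -3.0000e-02  6.4200e+00] q [ -9.2  26.   92.4  -0.   61.6 -15.6] F [ 6.93 -0.01  1.41] g 0.302
turn [0. 0. 0.] then slide [ 0.0002 -0.1531 -0.0375] len 0.158
```

Side force Fx is building up to 7 N, so I shift the tool a bit along +x and carry on.

```bash
python3 -m pendant '[{"slide":[0.0005,0.0125,0.01],"dr":[0,0,0]},{"slide":[0.0005,0.0117,0.0109],"dr":[0,0,0]},{"slide":[0,0.0108,0.0118],"dr":[0,0,0]},{"slide":[0,0,0],"dr":[0,0,0]},{"slide":[0,0,0],"dr":[0,0,0]}]'
python3 -c "
from h import *
plan([584.6,121.8,273])"
```

```text
t: 13.75
position: [605.7, -64.6, 202.5]
tool_rot: [180.0, 0.1, 6.4]
ft_force: [0.2, -3.3, 3.6]
gripper_width: 0.302
t 13.75 pos [605.7 -64.6 202.5] rpy [1.80e+02 1.00e-01 6.45e+00] q [-12.3  28.5  93.5  -0.   58.1 -18.7] F [ 0.2  -3.31  3.64] g 0.302
turn [0. 0. 0.] then slide [-1.000e-04 -1.876e-01 -7.050e-02] len 0.2
```

```bash
python3 -m pendant '[{"slide":[0.0001,0.0102,0.0124],"dr":[0,0,0]},{"slide":[0.0001,0.0087,0.0134],"dr":[0,0,0]},{"slide":[0.0001,0.0076,0.0141],"dr":[0,0,0]},{"slide":[0,0,0],"dr":[0,0,0]},{"slide":[0,0,0],"dr":[0,0,0]}]'
python3 -c "
from h import *
plan([584.6,121.8,273])"
```

```text
t: 14.25
position: [608.8, -90.2, 162.7]
tool_rot: [-180.0, 0.1, 6.5]
ft_force: [-3.5, -2.9, 2.0]
gripper_width: 0.298
t 14.25 pos [608.8 -90.2 162.7] rpy [-1.7998e+02  1.2000e-01  6.4700e+00] q [-14.6  31.6  94.8  -0.   53.7 -21. ] F [-3.49 -2.89  2.05] g 0.298
turn [0. 0. 0.] then slide [-0.0004 -0.2134 -0.1102] len 0.24
```

```bash
python3 -m pendant '[{"slide":[-0.0003,0.0068,0.0146],"dr":[0,0,0]},{"slide":[-0.0002,0.0055,0.0151],"dr":[0,0,0]},{"slide":[0,0.0041,0.0135],"dr":[0,0,0]},{"slide":[0,0,0],"dr":[0,0,0]},{"slide":[0,0,0],"dr":[0,0,0]}]'
python3 - <<'E'
from h import *
plan([584.6,121.8,273])
b=grab('side'); crop(b,235,150,325,250,6,'pics/sd11.png')
E
```

```text
t: 14.75
position: [610.6, -105.8, 120.2]
tool_rot: [-180.0, 0.1, 6.5]
ft_force: [-0.8, 0.2, 0.8]
gripper_width: 0.303
t 14.75 pos [ 610.6 -105.8  120.2] rpy [-1.7998e+02  5.0000e-02  6.5000e+00] q [-15.9  34.8  96.3   0.   48.9 -22.4] F [-0.81  0.18  0.79] g 0.303
turn [0. 0. 0.] then slide [-1.000e-04 -2.291e-01 -1.527e-01] len 0.275
```

View pics/sd11.png

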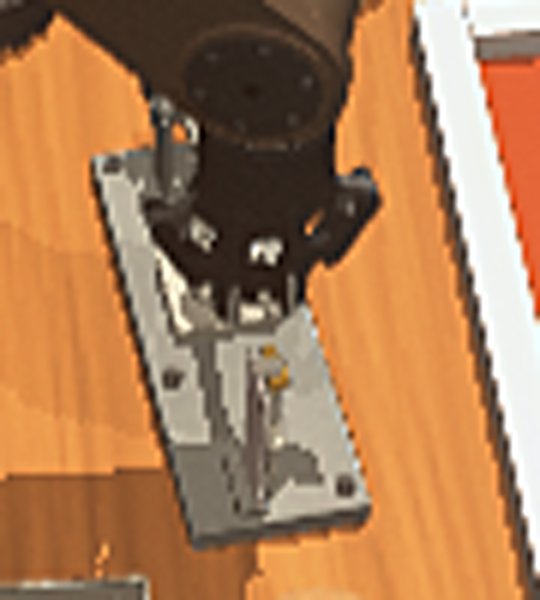

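```bash
python3 - <<'E'
from h import *
arc(.227,-0.073,12)
f=grab('wrist'); cv2.imwrite('pics/w11.png',f['pixels'][:,:,::-1])
E
```

```text
0.202 y 0.0011 z 0.0049
0.177 y 0.0009 z 0.0049
0.152 y 0.0008 z 0.0049
0.127 y 0.0007 z 0.005
0.102 y 0.0006 z 0.005
0.077 y 0.0004 z 0.005
0.052 y 0.0003 z 0.005
0.027 y 0.0002 z 0.005
0.002 y 0.0001 z 0.005
-0.023 y -0.0001 z 0.005
-0.048 y -0.0002 z 0.005
-0.073 y -0.0003 z 0.005
```

View pics/w11.png

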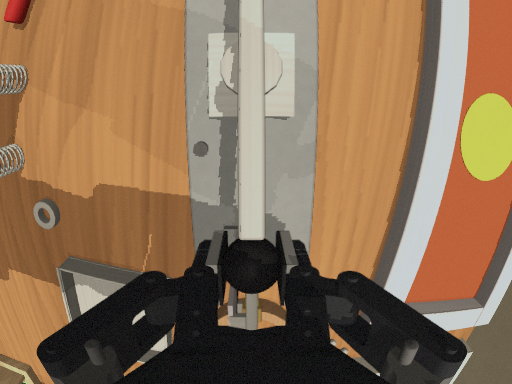

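The foot is above the spring and the fingers straddle the lever freely. Lowering further with settling rows.

```bash
python3 -m pendant '[{"slide":[0,0.0011,0.0049],"dr":[0,0,0]},{"slide":[0,0.0009,0.0049],"dr":[0,0,0]},{"slide":[0,0.0008,0.0049],"dr":[0,0,0]},{"slide":[0,0,0],"dr":[0,0,0]},{"slide":[0,0,0],"dr":[0,0,0]}]'
python3 -m pendant '[{"slide":[0,0.0007,0.004],"dr":[0,0,0]},{"slide":[0,0.0003,0.003],"dr":[0,0,0]},{"slide":[0,0,0],"dr":[0,0,0]},{"slide":[0,0,0],"dr":[0,0,0]}]'
python3 -m pendant '[{"slide":[0,0.0004,0.003],"dr":[0,0,0]},{"slide":[0,0.0003,0.002],"dr":[0,0,0]},{"slide":[0,0,0],"dr":[0,0,0]},{"slide":[0,0,0],"dr":[0,0,0]}]'
```

```text
t: 15.35
position: [611.0, -108.9, 105.7]
tool_rot: [180.0, 0.0, 6.5]
ft_force: [-1.9, -0.1, 0.8]
gripper_width: 0.298
t: 15.75
position: [611.1, -109.9, 98.9]
tool_rot: [180.0, -0.0, 6.5]
ft_force: [-2.4, -2.0, 1.6]
gripper_width: 0.303
t: 16.15
position: [611.1, -110.3, 93.8]
tool_rot: [-180.0, 0.0, 6.5]
ft_force: [-1.0, -1.3, 0.3]
gripper_width: 0.303
```

```bash
python3 -m pendant '[{"slide":[-0.0001,0.0004,0.002],"dr":[0,0,0]},{"slide":[0,0.0003,0.002],"dr":[0,0,0]},{"slide":[0,0,0],"dr":[0,0,0]},{"slide":[0,0,0],"dr":[0,0,0]}]'
python3 -m pendant '[{"slide":[0,0.0003,0.002],"dr":[0,0,0]},{"slide":[0,0.0002,0.002],"dr":[0,0,0]},{"slide":[0,0,0],"dr":[0,0,0]},{"slide":[0,0,0],"dr":[0,0,0]}]'
python3 -m pendant '[{"slide":[0,0.0002,0.002],"dr":[0,0,0]},{"slide":[0,0.0001,0.002],"dr":[0,0,0]},{"slide":[0,0,0],"dr":[0,0,0]},{"slide":[0,0,0],"dr":[0,0,0]}]'
```

```text
t: 16.55
position: [611.1, -110.8, 89.7]
tool_rot: [-180.0, 0.0, 6.5]
ft_force: [-1.4, 4.2, -0.1]
gripper_width: 0.3
t: 16.95
position: [611.2, -111.4, 85.8]
tool_rot: [-180.0, 0.0, 6.5]
ft_force: [-0.7, 5.4, 0.4]
gripper_width: 0.302
t: 17.35
position: [611.3, -112.0, 81.9]
tool_rot: [180.0, -0.0, 6.5]
ft_force: [-0.5, 3.9, 1.5]
gripper_width: 0.303
```

```bash
python3 -m pendant '[{"slide":[0,-0.0004,0.002],"dr":[0,0,0]},{"slide":[0,0,0.001],"dr":[0,0,0]},{"slide":[0,0,0],"dr":[0,0,0]},{"slide":[0,0,0],"dr":[0,0,0]}]'
python3 -m pendant '[{"slide":[0,0,0.002],"dr":[0,0,0]},{"slide":[0,0,0.002],"dr":[0,0,0]},{"slide":[0,0,0],"dr":[0,0,0]},{"slide":[0,0,0],"dr":[0,0,0]}]'
```

```text
t: 17.75
position: [611.4, -112.1, 79.1]
tool_rot: [180.0, -0.0, 6.5]
ft_force: [-0.2, -5.1, 4.1]
gripper_width: 0.301
t: 18.15
position: [611.3, -112.0, 75.2]
tool_rot: [180.0, -0.0, 6.5]
ft_force: [-1.8, -3.7, 6.2]
gripper_width: 0.302
```

```bash
python3 -m pendant '[{"slide":[0,0.0002,0.002],"dr":[0,0,0]},{"slide":[0,0,0.001],"dr":[0,0,0]},{"slide":[0,0,0],"dr":[0,0,0]},{"slide":[0,0,0],"dr":[0,0,0]}]'
python3 - <<'E'
from h import *
b=grab('side'); crop(b,235,150,325,250,6,'pics/sd12.png')
a=grab('scene'); crop(a,180,120,290,220,6,'pics/sc12.png')
F=[]
for i in range(4): eyes.grab_frame('side'); F.append(telemetry.sense()['ft_force'])
print(np.round(F,1), telemetry.sense()['position'])
E
```

```text
t: 18.55
position: [611.4, -112.1, 72.4]
tool_rot: [180.0, -0.0, 6.5]
ft_force: [-2.1, -3.3, 8.4]
gripper_width: 0.301
[[-2.5 -3.3  8. ]
 [-1.9 -4.1  8.2]
 [-2.1 -4.1  8.3]
 [-2.2 -4.   8.9]] [ 611.4127266  -112.06900988   72.47935418]
```

View pics/sd12.png

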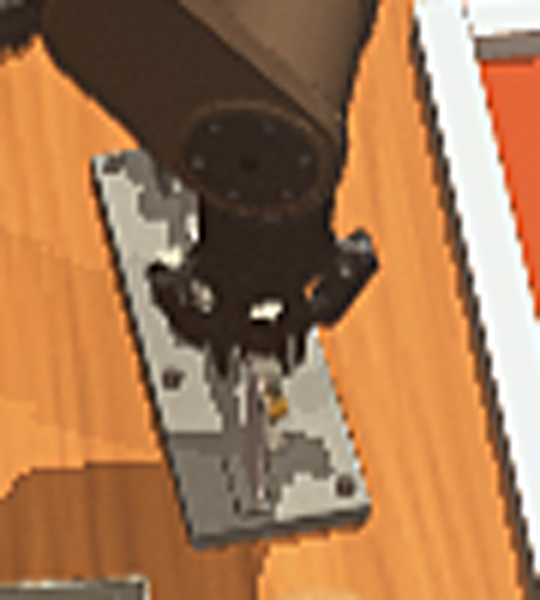

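View pics/sc12.png

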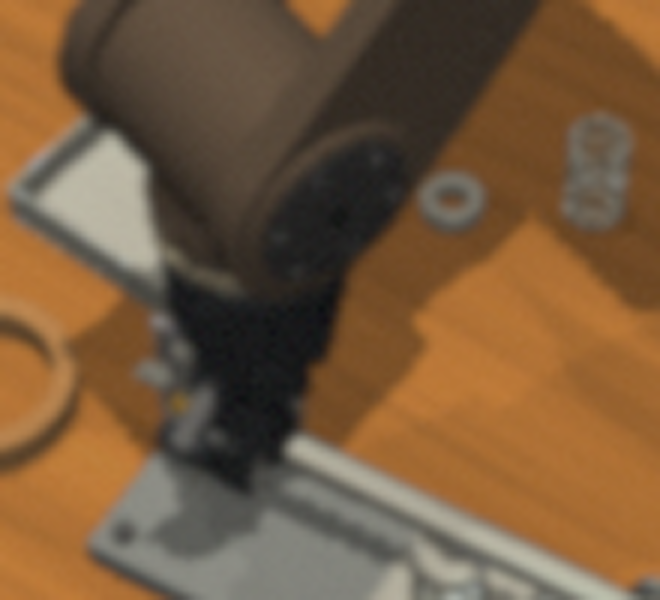

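```bash
python3 -m pendant '[{"slide":[-0.0002,0.0002,0.002],"dr":[0,0,0]},{"slide":[0,0,0.002],"dr":[0,0,0]},{"slide":[0,0,0],"dr":[0,0,0]},{"slide":[0,0,0],"dr":[0,0,0]}]'
python3 - <<'E'
from h import *
F=[]
for i in range(3): eyes.grab_frame('side'); F.append(telemetry.sense()['ft_force'])
print(np.round(F,1), telemetry.sense()['position'])
E
```

```text
t: 19.25
position: [611.4, -111.9, 68.7]
tool_rot: [180.0, -0.1, 6.5]
ft_force: [-2.4, -0.5, 11.3]
gripper_width: 0.299
[[-1.3  0.6  9.6]
 [-1.4 -0.7 11.1]
 [-1.7  0.2  9.3]] [ 611.35807547 -111.8672136    68.69186405]
```

```bash
python3 -m pendant '[{"slide":[-0.0002,0,0.0015],"dr":[0,0,0]},{"slide":[0,-0.0001,0.0015],"dr":[0,0,0]},{"slide":[0,0,0.001],"dr":[0,0,0]},{"slide":[0,0,0],"dr":[0,0,0]},{"slide":[0,0,0],"dr":[0,0,0]}]'
python3 - <<'E'
from h import *
F=[]
for i in range(4): eyes.grab_frame('side'); F.append(telemetry.sense()['ft_force'])
print(np.round(F,1),np.mean(F,0), telemetry.sense()['position'])
E
```

```text
t: 19.9
position: [611.3, -111.8, 64.9]
tool_rot: [180.0, -0.1, 6.5]
ft_force: [-0.8, 0.8, 13.9]
gripper_width: 0.3
[[-2.   0.9 13.2]
 [-1.2  0.5 12.5]
 [-2.3  0.8 12.9]
 [-1.8  0.9 13.6]] [-1.82740515  0.78323221 13.0607924 ] [ 611.32676142 -111.72726977   64.95485137]
```

```bash
python3 -m pendant '[{"slide":[-0.0002,-0.0001,0.001],"dr":[0,0,0]},{"slide":[0,0,0.001],"dr":[0,0,0]},{"slide":[0,0,0.0007],"dr":[0,0,0]},{"slide":[0,0,0],"dr":[0,0,0]},{"slide":[0,0,0],"dr":[0,0,0]}]'
python3 - <<'E'
from h import *
F=[]
for i in range(6): eyes.grab_frame('side'); F.append(telemetry.sense()['ft_force'])
print(np.round(F,1)[:,2],np.mean(F,0), telemetry.sense()['position'],telemetry.sense()['t'])
E
```

```text
t: 20.6
position: [611.3, -111.7, 62.5]
tool_rot: [180.0, -0.1, 6.5]
ft_force: [-0.3, 1.4, 14.7]
gripper_width: 0.298
[15.1 15.1 15.3 15.4 14.4 15.2] [-1.02261541  1.06975648 15.07591171] [ 611.3337548  -111.66670929   62.51181314] 20.9
```

About 15.1 N steady, so I hold here.

```bash
for i in 1 2 3 4 5; do python3 -m pendant '[{"slide":[0,0,0],"dr":[0,0,0]},{"slide":[0,0,0],"dr":[0,0,0]},{"slide":[0,0,0],"dr":[0,0,0]},{"slide":[0,0,0],"dr":[0,0,0]},{"slide":[0,0,0],"dr":[0,0,0]}]' | grep -E "^t|ft_f"; done
python3 - <<'E'
from h import *
b=grab('side'); crop(b,235,180,325,250,8,'pics/sd13.png'); a=grab('scene'); crop(a,185,150,255,220,8,'pics/sc13.png')
s=telemetry.sense(); print(s['position'],s['ft_force'])
E
```

```text
t: 21.4
tool_rot: [180.0, -0.1, 6.5]
ft_force: [-1.0, 0.9, 15.1]
t: 21.9
tool_rot: [180.0, -0.1, 6.5]
ft_force: [-0.8, 0.5, 14.9]
t: 22.4
tool_rot: [180.0, -0.1, 6.5]
ft_force: [-1.3, 0.5, 14.8]
t: 22.9
tool_rot: [180.0, -0.1, 6.5]
ft_force: [-1.5, 1.3, 15.1]
t: 23.4
tool_rot: [180.0, -0.1, 6.5]
ft_force: [-1.5, 1.1, 14.9]
[ 611.3073914  -111.65681732   62.51355306] [-1.7039689   0.59199382 14.55903925]
```

View pics/sd13.png

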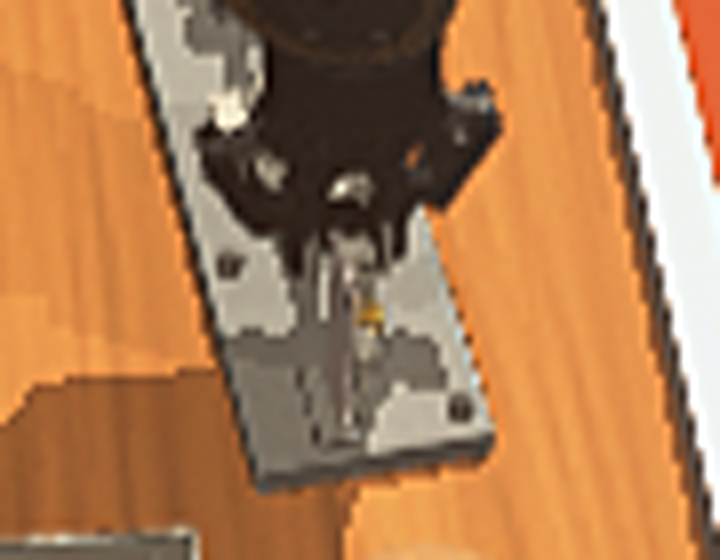

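Held about 3 s at 15 ± 0.5 N. Easing the lever back up, slowly at first.

```bash
python3 -m pendant '[{"slide":[0,0.0001,-0.003],"dr":[0,0,0]},{"slide":[0,0.0001,-0.004],"dr":[0,0,0]},{"slide":[0,0.0001,-0.005],"dr":[0,0,0]},{"slide":[0,0,-0.005],"dr":[0,0,0]},{"slide":[0,0,-0.005],"dr":[0,0,0]}]'
python3 -m pendant '[{"slide":[0,-0.0002,-0.005],"dr":[0,0,0]},{"slide":[0,-0.0003,-0.005],"dr":[0,0,0]},{"slide":[0,0,0],"dr":[0,0,0]},{"slide":[0,0,0],"dr":[0,0,0]}]'
python3 - <<'E'
from h import *
plan([584,122.1,272.7])
s=telemetry.sense(); th=np.arcsin((s['position'][2]+19.6-94.7)/200); print(th); arc(th,1.735,int((1.735-th)/.08)+1)
E
```

```text
t: 24.0
position: [611.0, -111.4, 83.3]
tool_rot: [-180.0, -0.0, 6.5]
ft_force: [3.8, 5.7, -0.4]
gripper_width: 0.303
t: 24.4
position: [610.9, -110.5, 92.9]
tool_rot: [-179.9, -0.0, 6.5]
ft_force: [4.9, 6.5, -0.4]
gripper_width: 0.303
t 24.4 pos [ 610.9 -110.5   92.9] rpy [-1.7995e+02 -3.0000e-02  6.5100e+00] q [-16.4  36.9  97.3   0.1  45.8 -22.9] F [ 4.88  6.5  -0.42] g 0.303
turn [0. 0. 0.] then slide [-0.0003 -0.2344 -0.1795] len 0.295
0.08935252924525089
0.168 y -0.002 z -0.0155
0.246 y -0.0032 z -0.0153
0.324 y -0.0044 z -0.015
0.403 y -0.0056 z -0.0146
0.481 y -0.0067 z -0.0142
0.56 y -0.0078 z -0.0136
0.638 y -0.0088 z -0.0129
0.716 y -0.0098 z -0.0122
0.795 y -0.0107 z -0.0114
0.873 y -0.0116 z -0.0105
0.951 y -0.0124 z -0.0096
1.03 y -0.0131 z -0.0086
1.108 y -0.0137 z -0.0075
1.186 y -0.0143 z -0.0064
1.265 y -0.0147 z -0.0053
1.343 y -0.0151 z -0.0041
1.422 y -0.0154 z -0.0029
1.5 y -0.0156 z -0.0017
1.578 y -0.0157 z -0.0005
1.657 y -0.0157 z 0.0007
1.735 y -0.0155 z 0.002
```

```bash
python3 -m pendant '[{"slide":[0.0005,-0.0027,-0.0155],"dr":[0,0,0]},{"slide":[0,-0.0032,-0.0153],"dr":[0,0,0]},{"slide":[0,-0.0044,-0.015],"dr":[0,0,0]},{"slide":[0,-0.0056,-0.0146],"dr":[0,0,0]},{"slide":[0,0,0],"dr":[0,0,0]}]'
python3 -m pendant '[{"slide":[0,-0.0067,-0.0142],"dr":[0,0,0]},{"slide":[0,-0.0078,-0.0136],"dr":[0,0,0]},{"slide":[0,-0.0088,-0.0129],"dr":[0,0,0]},{"slide":[0,-0.0098,-0.0122],"dr":[0,0,0]},{"slide":[0,0,0],"dr":[0,0,0]}]'
python3 -m pendant '[{"slide":[0,0,0],"dr":[0,0,0]}]'
```

```text
t: 24.9
position: [609.3, -95.0, 155.9]
tool_rot: [180.0, -0.1, 6.5]
ft_force: [1.2, -0.7, -0.0]
gripper_width: 0.3
t: 25.4
position: [605.4, -61.4, 208.4]
tool_rot: [180.0, -0.1, 6.6]
ft_force: [1.1, -1.6, 0.3]
gripper_width: 0.306
t: 25.5
position: [605.5, -62.6, 207.1]
tool_rot: [179.9, -0.0, 6.5]
ft_force: [0.5, -1.3, 1.1]
gripper_width: 0.296
```

```bash
python3 -m pendant '[{"slide":[0,-0.0107,-0.0114],"dr":[0,0,0]},{"slide":[0,-0.0116,-0.0105],"dr":[0,0,0]},{"slide":[-0.0003,-0.0124,-0.0096],"dr":[0,0,0]},{"slide":[-0.0003,-0.0131,-0.0086],"dr":[0,0,0]},{"slide":[0,0,0],"dr":[0,0,0]}]'
python3 -m pendant '[{"slide":[0,-0.0137,-0.0075],"dr":[0,0,0]},{"slide":[-0.0002,-0.0143,-0.0064],"dr":[0,0,0]},{"slide":[-0.0002,-0.0147,-0.0053],"dr":[0,0,0]},{"slide":[0,-0.0151,-0.0041],"dr":[0,0,0]},{"slide":[0,0,0],"dr":[0,0,0]}]'
python3 -m pendant '[{"slide":[0,0,0],"dr":[0,0,0]}]'
python3 -c "
from h import *
plan([584,122.1,272.7])"
```

```text
t: 26.0
position: [599.6, -13.2, 248.0]
tool_rot: [180.0, -0.1, 6.6]
ft_force: [4.2, 0.8, -0.4]
gripper_width: 0.303
t: 26.5
position: [592.9, 43.9, 270.9]
tool_rot: [180.0, -0.1, 6.6]
ft_force: [6.1, -0.8, 0.3]
gripper_width: 0.301
t: 26.6
position: [593.0, 43.0, 270.7]
tool_rot: [180.0, -0.1, 6.6]
ft_force: [5.2, -0.7, 0.5]
gripper_width: 0.3
t 26.6 pos [593.   43.  270.7] rpy [ 1.7997e+02 -1.2000e-01  6.5500e+00] q [-2.2 23.5 90.9 -0.  65.5 -8.8] F [ 5.23 -0.65  0.54] g 0.3
turn [0. 0. 0.] then slide [ 0.0001 -0.0797 -0.0021] len 0.08
```

```bash
python3 -m pendant '[{"slide":[0.0004,-0.0157,-0.0028],"dr":[0,0,0]},{"slide":[0.0003,-0.016,-0.0017],"dr":[0,0,0]},{"slide":[0,-0.016,-0.0005],"dr":[0,0,0]},{"slide":[0,-0.016,0.0008],"dr":[0,0,0]},{"slide":[0,-0.016,0.002],"dr":[0,0,0]}]'
python3 -m pendant '[{"slide":[0,0,0],"dr":[0,0,0]},{"slide":[0,0,0],"dr":[0,0,0]},{"slide":[0,0,0],"dr":[0,0,0]}]'
python3 -c "
from h import *
plan([584,122.1,272.7])"
```

```text
t: 27.1
position: [583.9, 122.9, 272.3]
tool_rot: [180.0, -0.0, 6.5]
ft_force: [1.4, -0.7, 1.7]
gripper_width: 0.302
t: 27.4
position: [584.0, 122.0, 272.3]
tool_rot: [-180.0, 0.0, 6.6]
ft_force: [-1.5, -0.7, 6.9]
gripper_width: 0.305
t 27.4 pos [584.  122.  272.3] rpy [-179.99    0.      6.56] q [ 5.5 23.6 90.4  0.  66.  -1.1] F [-1.49 -0.73  6.87] g 0.305
turn [0. 0. 0.] then slide [ 0.     -0.0001 -0.0004] len 0.0
```

Back exactly where the lever stood. I release, rise clear and look at the tell-tale.

```bash
python3 -m pendant '[{"slide":[0,0,0],"dr":[0,0,0]},{"slide":[0,0,0],"dr":[0,0,0]},{"slide":[0,0,0],"dr":[0,0,0]}]' 0.06
python3 -m pendant '[{"slide":[0,0,-0.02],"dr":[0,0,0]},{"slide":[0,0,-0.03],"dr":[0,0,0]},{"slide":[0,0,-0.03],"dr":[0,0,0]},{"slide":[0,0,0],"dr":[0,0,0]},{"slide":[0,0,0],"dr":[0,0,0]}]'
python3 - <<'E'
from h import *
f=grab('wrist'); cv2.imwrite('pics/w14.png',f['pixels'][:,:,::-1])
b=grab('side'); crop(b,250,185,310,245,10,'pics/sd14.png'); a=grab('scene'); crop(a,185,160,245,220,10,'pics/sc14.png')
np.savez('cal.npz',**{'a'+k:v for k,v in a.items() if k!='name'})
plan([584,122.1,272.7])
xt=np.array([np.cos(np.radians(-83.3)),np.sin(np.radians(-83.3))]);
for f in(a,b):
  for z in (92.5,122.5,77,130):
    P=np.append(np.array([599.6,-10])+134*xt,z); print(f['name'],z,proj(f,P).round(1))
E
```

```text
t: 27.7
position: [584.0, 121.3, 271.6]
tool_rot: [-180.0, 0.1, 6.5]
ft_force: [1.2, -0.2, -0.1]
gripper_width: 0.701
t: 28.2
position: [584.1, 121.2, 352.1]
tool_rot: [180.0, -0.0, 6.5]
ft_force: [0.9, -0.1, -0.8]
gripper_width: 0.704
t 28.35 pos [584.  121.2 350.9] rpy [1.8e+02 1.1e-01 6.5e+00] q [ 5.4 20.4 83.5 -0.  76.2 -1.1] F [ 0.92 -1.03  0.87] g 0.702
turn [0. 0. 0.] then slide [ 0.0003 -0.0009  0.0782] len 0.078
scene 92.5 [214.  188.5]
scene 122.5 [213.4 182.3]
scene 77 [214.3 191.5]
scene 130 [213.2 180.8]
side 92.5 [280.1 215. ]
side 122.5 [280.4 209.7]
side 77 [280.  217.7]
side 130 [280.5 208.3]
```

View pics/sd14.png

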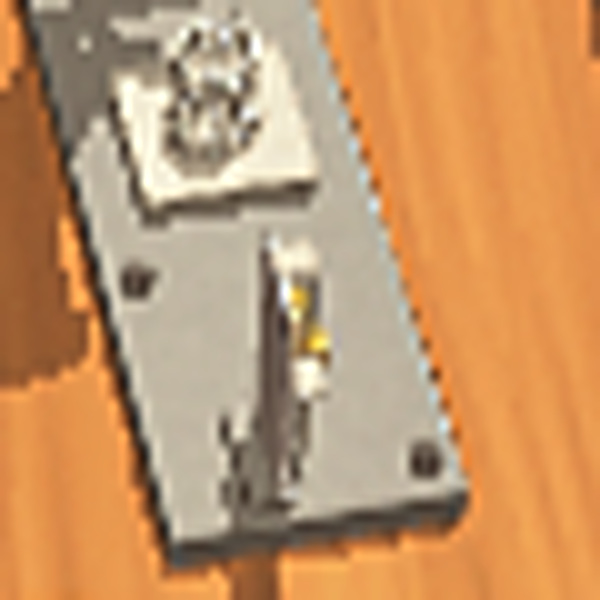

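View pics/sc14.png

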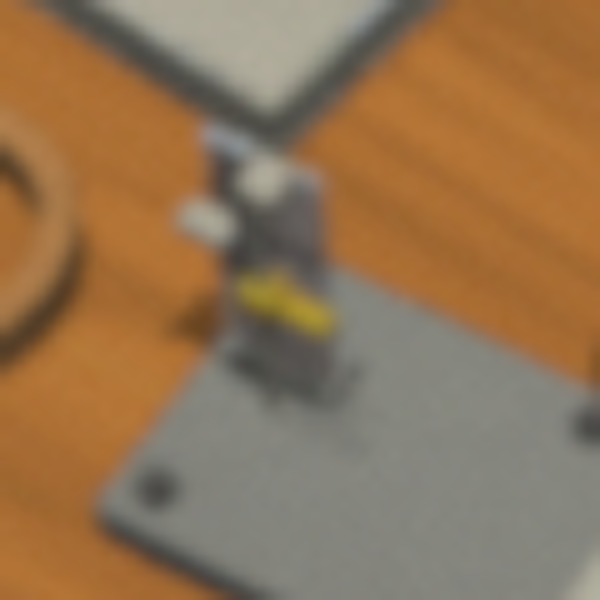

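View pics/w14.png

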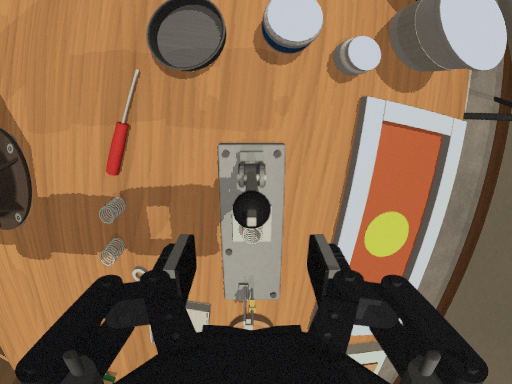

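The lever ball is back near (250.5,209). In the scene view the brass has moved down from row 182 to row 190. I triangulate the brass and the steel index block.

```bash
python3 - <<'E'
from h import *
a=grab('scene');b=grab('side');f=grab('wrist')
def yel(fr,x0,y0,x1,y1):
    h=cv2.cvtColor(fr['pixels'],cv2.COLOR_RGB2HSV).astype(int); m=(h[...,0]>21)&(h[...,0]<35)&(h[...,1]>130)&(h[...,2]>80)
    ys,xs=np.where(m[y0:y1,x0:x1]); return len(xs),xs.mean()+x0,ys.mean()+y0,xs.min()+x0,xs.max()+x0,ys.min()+y0,ys.max()+y0
A=yel(a,200,170,225,205);B=yel(b,270,200,295,230);print(A,B)
x,e=tri((a,*A[1:3]),(b,*B[1:3]));print('brass',x.round(1),e)
# index block
x,e=tri((a,205.0,181.5),(b,280.6,222.2));print('index?',x.round(1),e)
xt=np.array([np.cos(np.radians(-83.3)),np.sin(np.radians(-83.3))]);yt=np.array([-xt[1],xt[0]]); s=np.array([599.6,-10])
for q in [x]: print((q[:2]-s)@xt,(q[:2]-s)@yt)
for z in (77,85,92.5,100,110,120):
  P=np.append(s+130*xt,z);print(z,'scene',proj(a,P).round(1),'side',proj(b,P).round(1))
# ball angle
for th in (1.68,1.70,1.72,1.735,1.75): print(th,proj(f,np.append(s-100*xt+200*np.cos(th)*xt,94.7+200*np.sin(th))).round(1))
crop(f,220,180,285,330,4,'pics/w15.png')
E
```

```text
(26, np.float64(212.84615384615384), np.float64(190.0), np.int64(209), np.int64(217), np.int64(188), np.int64(192)) (5, np.float64(280.2), np.float64(216.0), np.int64(279), np.int64(281), np.int64(214), np.int64(219))
brass [ 617.  -144.4   87.1] [1.6, 1.6]
index? [ 613.1 -177.    96. ] [0.5, 0.5]
167.47984395335865 -6.058904003702316
77 scene [215.5 192.1] side [279.7 216.8]
85 scene [215.4 190.5] side [279.8 215.4]
92.5 scene [215.2 189. ] side [279.9 214.1]
100 scene [215.1 187.5] side [279.9 212.8]
110 scene [214.9 185.5] side [280. 211.]
120 scene [214.7 183.5] side [280.1 209.2]
1.68 [251.5 220.9]
1.7 [251.5 215.7]
1.72 [251.5 210.3]
1.735 [251.5 206.3]
1.75 [251.5 202.2]
```

View pics/w15.png

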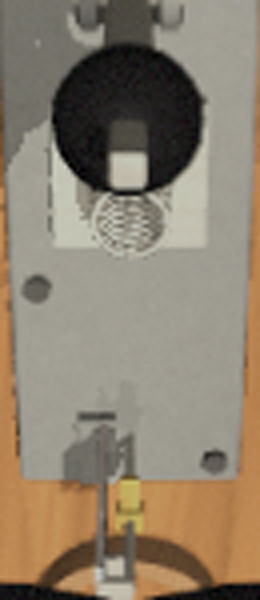

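Lever angle is now about 1.72, effectively where it stood at about 1.73. The brass triangulates to z≈87, below 92.5, though only roughly. I go back over the spring, where the same wrist viewpoint as before allows a direct comparison.

```bash
python3 -m pendant '[{"slide":[0,0.03,0],"dr":[0,0,0]},{"slide":[0,0.04,0],"dr":[0,0,0]},{"slide":[0,0.04,0],"dr":[0,0,0]},{"slide":[0,0.022,0],"dr":[0,0,0]},{"slide":[0,0,0],"dr":[0,0,8.3]}]' 0.06
python3 -m pendant '[{"slide":[0,0,0],"dr":[0,0,8.3]},{"slide":[0,0,0],"dr":[0,0,8.3]},{"slide":[0,0,0.02],"dr":[0,0,8.3]},{"slide":[0,0,0.02],"dr":[0,0,8.3]},{"slide":[0,0,0.02],"dr":[0,0,8.3]}]'
python3 -m pendant '[{"slide":[0,0,0.02],"dr":[0,0,8.3]},{"slide":[0,0,0.025],"dr":[0,0,8.3]},{"slide":[0,0,0.025],"dr":[0,0,8.3]},{"slide":[0,0,0.025],"dr":[0,0,8.3]},{"slide":[0,0,0.02],"dr":[0,0,8.0]}]'
python3 -m pendant '[{"slide":[0,0,0.02],"dr":[0,0,0]},{"slide":[0,0,0],"dr":[0,0,0]},{"slide":[0,0,0],"dr":[0,0,0]}]'
python3 - <<'E'
from h import *
plan([600.1,-10,46.5],-84.5)
f=grab('wrist'); cv2.imwrite('pics/w16.png',f['pixels'][:,:,::-1]); crop(f,370,160,510,270,5.5,'pics/w16c.png')
xt=np.array([np.cos(np.radians(-83.3)),np.sin(np.radians(-83.3))]);s=np.array([599.6,-10])
for z in (77,85,92.5,100,120):print(z,proj(f,np.append(s+130*xt,z)).round(1),'mark138',proj(f,np.append(s+138*xt,z)).round(1))
E
```

```text
t: 29.0
position: [599.4, -12.7, 351.4]
tool_rot: [180.0, 0.0, -2.0]
ft_force: [0.2, 0.8, -0.5]
gripper_width: 0.705
t: 29.5
position: [599.0, -9.9, 291.0]
tool_rot: [180.0, 0.0, -43.6]
ft_force: [0.8, -0.4, 0.2]
gripper_width: 0.702
t: 30.0
position: [598.7, -9.9, 175.3]
tool_rot: [179.9, 0.0, -84.8]
ft_force: [0.9, 0.4, 0.2]
gripper_width: 0.698
t: 30.3
position: [599.3, -9.9, 157.2]
tool_rot: [180.0, 0.0, -84.5]
ft_force: [1.3, -0.5, 0.6]
gripper_width: 0.703
t 30.3 pos [599.3  -9.9 157.2] rpy [179.97   0.   -84.47] q [-7.3 30.8 97.5 -0.  51.7 77.2] F [ 1.29 -0.47  0.59] g 0.703
turn [0.03 0.   0.03] then slide [ 1.000e-04 -8.000e-04  1.107e-01] len 0.111
77 [402.1 193.3] mark138 [409.7 193.1]
85 [406.3 196.4] mark138 [414.1 196.1]
92.5 [410.4 199.3] mark138 [418.3 199. ]
100 [414.7 202.5] mark138 [422.7 202.1]
120 [427.2 211.7] mark138 [435.5 211.2]
```

View pics/w16.png

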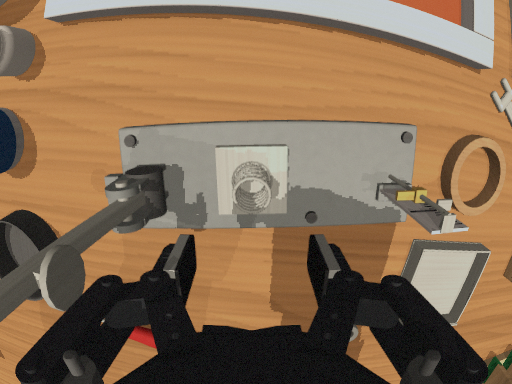

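View pics/w16c.png

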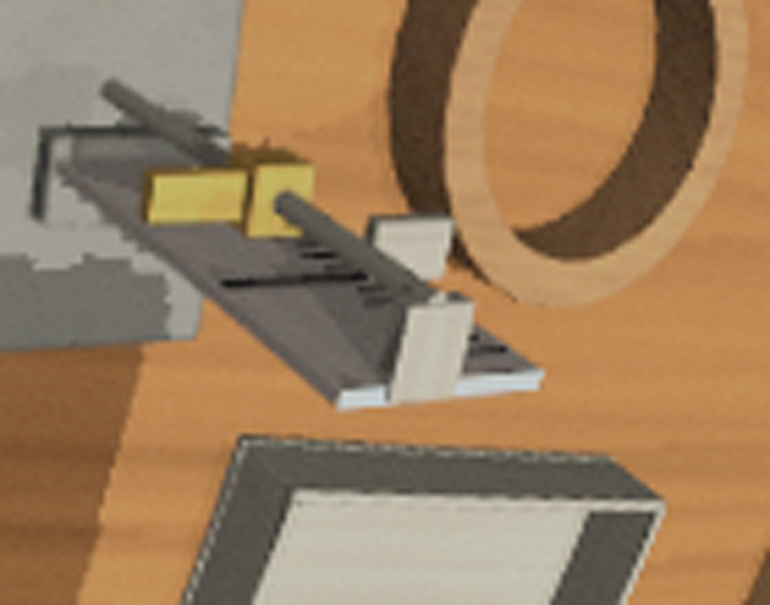

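Clear now: the thick mark line with its index block runs along crop (222,283) to (365,275), with the index block at (410,245). The brass tab at (195,195) is well below it, nearer the base. The kinematic estimate agrees (edge about z 77, mark at 92.5). **The spring is tired, so it goes into the round tin.** Taking it out of the seat.

```bash
python3 -m pendant '[{"slide":[0.0001,-0.0008,0.025],"dr":[0,0,0]},{"slide":[0,0,0.03],"dr":[0,0,0]},{"slide":[0,0,0.03],"dr":[0,0,0]},{"slide":[0,0,0.018],"dr":[0,0,0]},{"slide":[0,0,0.005],"dr":[0,0,0]}]' 0.06
python3 -m pendant '[{"slide":[0,0,0],"dr":[0,0,0]},{"slide":[0,0,0],"dr":[0,0,0]}]'
python3 - <<'E'
from h import *
plan([600.1,-10,47],-84.5)
f=grab('wrist'); crop(f,150,120,360,300,3.5,'pics/w17.png')
E
```

```text
t: 30.85
position: [599.8, -10.0, 48.3]
tool_rot: [179.9, 0.0, -84.5]
ft_force: [0.1, -0.4, 0.6]
gripper_width: 0.703
t: 31.05
position: [600.8, -10.0, 50.5]
tool_rot: [-179.9, -0.0, -84.5]
ft_force: [0.7, 0.2, 1.5]
gripper_width: 0.704
t 31.05 pos [600.8 -10.   50.5] rpy [-1.7988e+02 -3.0000e-02 -8.4490e+01] q [ -7.3  39.2 101.7  -0.   39.   77.2] F [0.66 0.24 1.46] g 0.704
turn [-0.12 -0.03  0.01] then slide [-0.0001  0.0006  0.0035] len 0.004
```

View pics/w17.png

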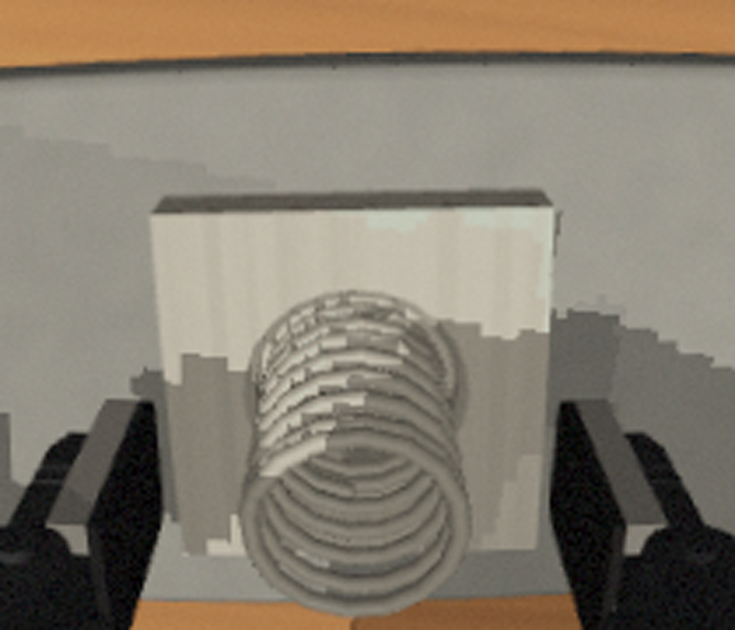

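```bash
python3 -m pendant '[{"slide":[-0.0001,0.0004,0.002],"dr":[0,0,0]},{"slide":[0,0,0],"dr":[0,0,0]}]' 0.06 30
python3 -m pendant '[{"slide":[0,0,0],"dr":[0,0,0]},{"slide":[0,0,0],"dr":[0,0,0]},{"slide":[0,0,0],"dr":[0,0,0]},{"slide":[0,0,0],"dr":[0,0,0]},{"slide":[0,0,0],"dr":[0,0,0]}]' 0.026 30
python3 -m pendant '[{"slide":[0,0,-0.01],"dr":[0,0,0]},{"slide":[0,0,-0.03],"dr":[0,0,0]},{"slide":[0,0,-0.04],"dr":[0,0,0]},{"slide":[0,0,-0.04],"dr":[0,0,0]},{"slide":[0,0,-0.02],"dr":[0,0,0]}]'
python3 - <<'E'
from h import *
plan([500,200,190],-84.5)
f=grab('wrist'); cv2.imwrite('pics/w18.png',f['pixels'][:,:,::-1])
a=grab('scene');b=grab('side')
for fr,box in((a,(340,215,400,270)),(b,(210,125,250,162))):
    x0,y0,x1,y1=box; h=cv2.cvtColor(fr['pixels'],cv2.COLOR_RGB2HSV); m=np.zeros(h.shape[:2],np.uint8); m[y0:y1,x0:x1]=(h[y0:y1,x0:x1,2]<95)*255
    cn,_=cv2.findContours(m,cv2.RETR_EXTERNAL,cv2.CHAIN_APPROX_NONE); c=max(cn,key=cv2.contourArea); print(fr['name'],cv2.boundingRect(c))
    x,y,w,hh=cv2.boundingRect(c)
    # rim: top edge and widest row
    xs=[ (r,np.ptp(c[c[:,0,1]==r][:,0,0]),c[c[:,0,1]==r][:,0,0].mean()) for r in range(y,y+hh)]; mx=max(k[1] for k in xs); rows=[k for k in xs if k[1]>=mx-1]; print('widest',rows[:6])
crop(a,330,205,410,275,7,'pics/sc18.png')
E
```

```text
t: 31.3
position: [599.7, -9.9, 47.6]
tool_rot: [-180.0, -0.0, -84.5]
ft_force: [-0.1, -0.9, 0.1]
gripper_width: 0.7
t: 31.8
position: [599.7, -9.9, 47.2]
tool_rot: [-180.0, -0.0, -84.5]
ft_force: [-1.2, 0.1, 0.9]
gripper_width: 0.361
t: 32.3
position: [600.3, -10.0, 191.1]
tool_rot: [-179.8, -0.1, -84.5]
ft_force: [0.2, 0.4, -1.6]
gripper_width: 0.363
t 32.3 pos [600.3 -10.  191.1] rpy [-1.7977e+02 -6.0000e-02 -8.4490e+01] q [-7.2 28.5 95.7 -0.  55.6 77.2] F [ 0.23  0.44 -1.65] g 0.363
turn [-0.23 -0.06  0.01] then slide [-0.2186  0.0797  0.0011] len 0.233
scene (348, 222, 46, 44)
widest [(239, np.int32(44), np.float64(371.0)), (240, np.int32(45), np.float64(370.5)), (241, np.int32(45), np.float64(370.5)), (242, np.int32(45), np.float64(370.5)), (243, np.int32(45), np.float64(370.5)), (244, np.int32(45), np.float64(370.5))]
side (216, 132, 29, 27)
widest [(139, np.int32(27), np.float64(230.5)), (140, np.int32(27), np.float64(230.5)), (141, np.int32(28), np.float64(230.0)), (142, np.int32(28), np.float64(230.0)), (143, np.int32(27), np.float64(230.5)), (144, np.int32(27), np.float64(230.5))]
```

View pics/w18.png

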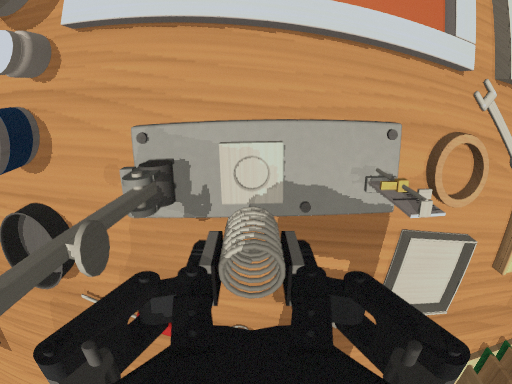

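View pics/sc18.png

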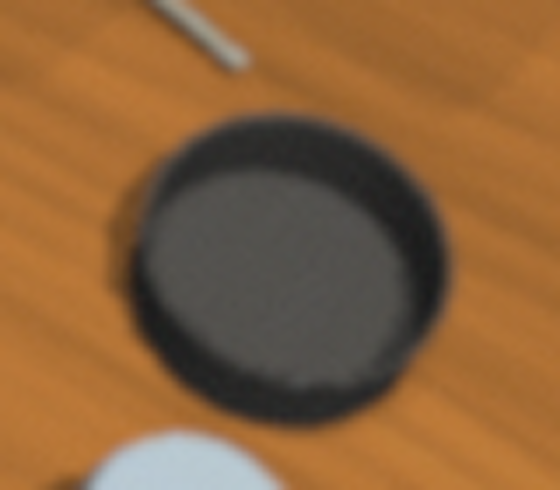

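```bash
python3 -m pendant '[{"slide":[-0.002,0.03,0],"dr":[0,0,0]},{"slide":[-0.004,0.042,0],"dr":[0,0,0]},{"slide":[-0.004,0.042,0],"dr":[0,0,0]},{"slide":[-0.004,0.03,0],"dr":[0,0,0]},{"slide":[0,0,0],"dr":[0,0,0]}]'
python3 - <<'E'
from h import *
a=grab('scene');b=grab('side')
print(plane(a,371.7,240,45).round(1),plane(b,230.6,137.1,45).round(1),tri((a,371.7,240),(b,230.6,137.1)))
plan([464,318,190],-84.5)
E
```

```text
t: 32.95
position: [450.9, -9.3, 186.2]
tool_rot: [179.8, 0.1, -84.5]
ft_force: [-0.4, 0.6, -0.6]
gripper_width: 0.36
[465.2 292.4  45. ] [463.6 317.7  45. ] (array([468.13820434, 295.83651559,  60.22363845]), [6.1, 6.1])
t 33.05 pos [454.7  -9.8 186.7] rpy [179.97   0.   -84.51] q [ -9.6  17.9 115.4  -0.   46.8  75. ] F [ 0.51  0.25 -1.44] g 0.361
turn [ 0.03  0.   -0.01] then slide [-0.3254 -0.0407 -0.0033] len 0.328
```

```bash
python3 - <<'E'
from h import *
a=grab('scene');b=grab('side')
print(plane(b,230.3,142.5,45).round(1),tri((a,371.7,240),(b,230.3,142.5)))
E
python3 -m pendant '[{"slide":[-0.03,-0.001,0],"dr":[0,0,0]},{"slide":[-0.042,-0.003,0],"dr":[0,0,0]},{"slide":[-0.042,-0.003,0],"dr":[0,0,0]},{"slide":[-0.042,-0.003,0],"dr":[0,0,0]},{"slide":[-0.03,-0.003,0],"dr":[0,0,0]}]'
python3 -m pendant '[{"slide":[-0.02,-0.002,0],"dr":[0,0,0]},{"slide":[0,0,0],"dr":[0,0,0]},{"slide":[0,0,0],"dr":[0,0,0]}]'
python3 - <<'E'
from h import *
plan([465,293,100],-84.5)
f=grab('wrist'); cv2.imwrite('pics/w19.png',f['pixels'][:,:,::-1])
for q in [(465,293,45),(465,293,2)]: print(proj(f,q))
E
```

```text
[460.7 285.3  45. ] (array([460.88655537, 292.07956967,  38.36440124]), [0.2, 0.2])
t: 33.65
position: [450.3, 179.1, 186.5]
tool_rot: [180.0, -0.0, -84.4]
ft_force: [0.9, -0.0, -0.6]
gripper_width: 0.359
t: 33.95
position: [450.3, 196.9, 186.5]
tool_rot: [180.0, -0.0, -84.4]
ft_force: [0.5, -0.5, -0.3]
gripper_width: 0.361
t 33.95 pos [450.3 196.9 186.5] rpy [ 1.7995e+02 -2.0000e-02 -8.4430e+01] q [ 15.9  20.7 110.7  -0.   48.7 100.4] F [ 0.53 -0.46 -0.33] g 0.361
turn [ 0.05 -0.02  0.07] then slide [-0.0943 -0.0238  0.0865] len 0.13
[157.14294734 153.98052933]
[168.43013524 146.69049577]
```

View pics/w19.png

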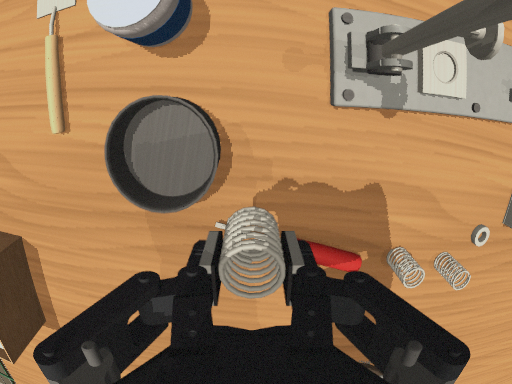

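The tin is at about (163,152) in the wrist view, i.e. world ≈(465,288). Moving over it and lowering.

```bash
python3 -m pendant '[{"slide":[-0.03,-0.0075,0],"dr":[0,0,0]},{"slide":[-0.035,-0.0085,0],"dr":[0,0,0]},{"slide":[-0.0243,-0.0065,0.02],"dr":[0,0,0]},{"slide":[0,0,0.04],"dr":[0,0,0]},{"slide":[0,0,0.02],"dr":[0,0,0]}]'
python3 -m pendant '[{"slide":[0,0,0],"dr":[0,0,0]},{"slide":[0,0,0],"dr":[0,0,0]}]'
python3 - <<'E'
from h import *
plan([465,288,28],-84.5)
f=grab('wrist'); cv2.imwrite('pics/w20.png',f['pixels'][:,:,::-1])
E
```

```text
t: 34.5
position: [463.5, 287.0, 104.5]
tool_rot: [179.9, -0.1, -84.5]
ft_force: [0.6, 0.2, -0.3]
gripper_width: 0.364
t: 34.7
position: [464.5, 287.1, 107.4]
tool_rot: [180.0, -0.0, -84.6]
ft_force: [0.3, 0.2, -0.8]
gripper_width: 0.359
t 34.7 pos [464.5 287.1 107.4] rpy [ 1.7999e+02 -1.0000e-02 -8.4560e+01] q [ 24.8  31.1 107.5  -0.   41.4 109.4] F [ 0.31  0.19 -0.84] g 0.359
turn [ 0.01 -0.01 -0.06] then slide [-0.0009 -0.0006  0.0794] len 0.079
```

View pics/w20.png

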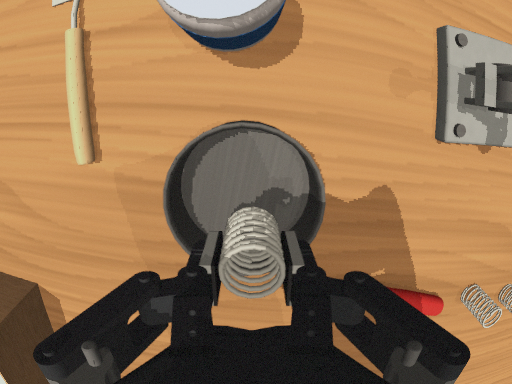

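```bash
python3 - <<'E'
from h import *
f=grab('wrist'); print(plane(f,164,200,45).round(1),plane(f,325,200,45).round(1),plane(f,247,121,45).round(1))
plan([465,288,28],-84.5)
E
```

```text
[462.1 353.3  45. ] [473.8 233.   45. ] [525.5 296.3  45. ]
t 34.8 pos [464.8 287.5 108.4] rpy [-1.7989e+02  3.0000e-02 -8.4550e+01] q [ 24.8  31.  107.5  -0.   41.4 109.4] F [-0.23  0.63 -0.84] g 0.362
turn [-0.11  0.03 -0.05] then slide [-0.0005 -0.0003  0.0804] len 0.08
```

```bash
python3 -m pendant '[{"slide":[-0.0055,0,0.015],"dr":[0,0,0]},{"slide":[0,0,0.025],"dr":[0,0,0]},{"slide":[0,0,0.022],"dr":[0,0,0]},{"slide":[0,0,0.012],"dr":[0,0,0]},{"slide":[0,0,0.003],"dr":[0,0,0]}]'
python3 -m pendant '[{"slide":[0,0,0],"dr":[0,0,0]},{"slide":[0,0,0],"dr":[0,0,0]}]'
python3 - <<'E'
from h import *
plan([464,293,26],-84.5)
E
```

```text
t: 35.3
position: [463.5, 293.1, 29.9]
tool_rot: [180.0, -0.0, -84.5]
ft_force: [-0.2, 0.3, 0.3]
gripper_width: 0.361
t: 35.5
position: [463.9, 293.4, 31.1]
tool_rot: [-179.9, 0.0, -84.5]
ft_force: [0.5, -0.8, -0.5]
gripper_width: 0.362
t 35.5 pos [463.9 293.4  31.1] rpy [-1.7991e+02  3.0000e-02 -8.4500e+01] q [ 25.4  38.2 109.7  -0.   31.9 109.9] F [ 0.47 -0.76 -0.54] g 0.362
turn [-0.09  0.03 -0.  ] then slide [ 0.0004 -0.      0.0051] len 0.005
```

```bash
python3 -m pendant '[{"slide":[0,0,0.003],"dr":[0,0,0]},{"slide":[0,0,0.002],"dr":[0,0,0]},{"slide":[0,0,0.001],"dr":[0,0,0]},{"slide":[0,0,0],"dr":[0,0,0]},{"slide":[0,0,0],"dr":[0,0,0]}]'
python3 -m pendant '[{"slide":[0,0,0.001],"dr":[0,0,0]},{"slide":[0,0,0.001],"dr":[0,0,0]},{"slide":[0,0,0],"dr":[0,0,0]}]'
```

```text
t: 36.0
position: [463.4, 293.3, 24.2]
tool_rot: [-180.0, -0.0, -84.5]
ft_force: [-0.3, 0.1, 1.5]
gripper_width: 0.357
t: 36.3
position: [463.6, 293.3, 22.5]
tool_rot: [-180.0, 0.0, -84.5]
ft_force: [-1.9, -0.7, 10.1]
gripper_width: 0.364
```

The spring's lower end bears on the tin floor. I back off 1 mm, release and rise.

```bash
python3 -m pendant '[{"slide":[0,0,-0.0015],"dr":[0,0,0]},{"slide":[0,0,0],"dr":[0,0,0]}]'
python3 -m pendant '[{"slide":[0,0,0],"dr":[0,0,0]},{"slide":[0,0,0],"dr":[0,0,0]},{"slide":[0,0,0],"dr":[0,0,0]}]' 0.052
python3 -m pendant '[{"slide":[0,0,-0.02],"dr":[0,0,0]},{"slide":[0,0,-0.04],"dr":[0,0,0]},{"slide":[0,0,-0.04],"dr":[0,0,0]},{"slide":[0,0,-0.04],"dr":[0,0,0]},{"slide":[0,0,-0.02],"dr":[0,0,0]}]'
python3 -m pendant '[{"slide":[0,0,0],"dr":[0,0,0]},{"slide":[0,0,0],"dr":[0,0,0]},{"slide":[0,0,0],"dr":[0,0,0]}]'
python3 - <<'E'
from h import *
plan([464,293,180],-84.5)
for n in('wrist','scene','side'):
    f=grab(n); cv2.imwrite(f'pics/{n}21.png',f['pixels'][:,:,::-1])
E
```

```text
t: 36.5
position: [463.5, 293.3, 23.8]
tool_rot: [-180.0, 0.0, -84.5]
ft_force: [-1.0, -0.0, 2.1]
gripper_width: 0.367
t: 36.8
position: [463.3, 293.2, 23.3]
tool_rot: [180.0, -0.0, -84.5]
ft_force: [0.1, 0.3, 0.7]
gripper_width: 0.61
t: 37.3
position: [464.0, 293.6, 186.7]
tool_rot: [-179.8, 0.1, -84.5]
ft_force: [0.3, -0.2, -0.9]
gripper_width: 0.608
t: 37.6
position: [462.9, 293.0, 182.2]
tool_rot: [179.9, -0.0, -84.5]
ft_force: [0.6, 0.2, -0.7]
gripper_width: 0.605
t 37.6 pos [462.9 293.  182.2] rpy [ 1.7988e+02 -5.0000e-02 -8.4500e+01] q [ 25.4  25.2 103.4  -0.   51.5 109.9] F [ 0.6   0.18 -0.7 ] g 0.605
turn [ 0.12 -0.05  0.  ] then slide [ 0.0001 -0.0011  0.0022] len 0.002
```

View pics/wrist21.png

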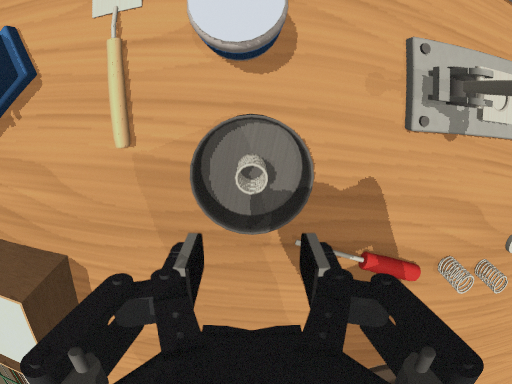

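View pics/side21.png

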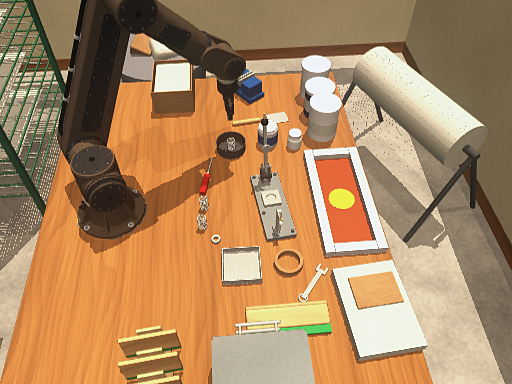

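View pics/scene21.png

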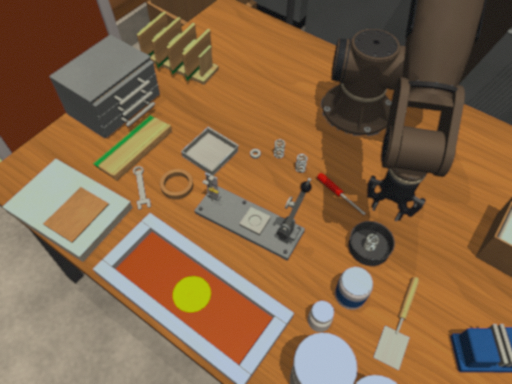

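The spring stands in the tin: wrist (252,174), scene (372,241). The lever is upright with its ball at scene (307,187), as at the start. The other items are unmoved and the gripper is clear, so I hand in.

```bash
python3 -c "
from workcell import close_job
print(close_job())"
```

```text
the job is handed in; nothing more can be done
None
```

The spring tested as tired, so it went into the round scrap tin, and I handed the job in at about 38 s. No verdict is reported at hand-in.

- **Test:** I took the spring farthest from the base (about 428 mm; the two look-alikes were at about 350 mm) and stood it fully down in the seat. I gripped the ball, swung the lever down and held 15 ± 0.5 N on the wrist sensor for about 3 s. No reading went above 15.4 N.
- **Lever return:** I eased the lever back to where it stood, at 1.72 to 1.73 rad against about 1.735 at the start. The view after release showed about 0.01 rad less than before.
- **Tell-tale:** The close wrist view showed the brass tab clearly below the thick mark line. The lever geometry puts its edge at about 77 mm against the mark's 92.5 mm. Triangulating the brass from the two fixed cameras gave about 87 mm, also below the mark.
- **Last checks:** The spring is standing in the tin, the lever is upright, the gripper is clear and the bystanders look unmoved.
- **Disagreements:**
  - My first estimate of the tin centre from the side camera was about 25 mm off. I corrected it from the wrist camera before lowering.
  - During the swings there were side forces of up to about 7 N on the ball. I trimmed these out before the hold.

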